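# Load the bottle shaker, free the safety catch and hold the run lever

### The job

Get the bottle shaker running: stand the two white screw-cap bottles upright on the floor of the blue carrier, one in each cell. Then swing the red safety catch on the grey control box fully aside, pull the black-gripped run lever all the way towards the front of the box and keep hold of it there: it springs back when let go, so finish while still gripping it, pulled. Do not force the lever against the catch, and leave the loupe, the green tin and the pot of pins where they are.

Things in the scene. Friction and masses are not known exactly. Their poses are not given: they have to be found in the camera images.
- bottle_a_mid (a point): centre (half-way up, 38.5 mm above its underside) of a loose upright white bottle with a blue label and white screw cap, 77 mm tall, round: body 32 mm across up to 63 mm, cap 34 mm across above; 0.06 to 0.12 kg; z up along the bottle. It starts standing on the work surface
- bottle_b_mid (a point): the same point of the second, identical bottle; either bottle may go in either cell
- shaker: fixed bottle shaker, 112 (x) x 90 (y) mm grey base, carrying an open-topped blue plastic carrier, 104 (x) x 54 (y) mm, divided into two cells in a row along its x. Origin: centre of its underside on the work surface, z up. Cell floor 44 mm above the origin, wall tops 77 mm above it; cells 46 mm square inside with 4 mm walls and divider. To its left (+y) stands a fixed torch stand up to 207 mm tall, to its right a tall thin pole: carry things over high
- cell_near (a point): centre of the floor of one carrier cell, at (-25, 0, 44) mm in the shaker's frame (the cell nearer the robot)
- cell_far (a point): centre of the floor of the other carrier cell, at (25, 0, 44) mm in the shaker's frame
- station: fixed grey control box, 128 (x) x 70 (y) x 95 mm tall. Origin: on the work surface straight below the lever's hinge; its x axis points to the back of the box (the box reaches from x = -101 to +27 mm), so its front, towards the robot, is -x; y is across, z up. The lever stands upright out of the top; the red catch lies in front of it
- lever_hinge (a point): hinge of the run lever (80 mm above the station's origin); the lever turns about the station's y axis
- lever_grip (a point): centre of the lever's black grip, 115 mm from the lever's hinge (195 mm above the work surface at rest): a round bar along the station's y, 30 mm long and 22 mm across, with flat ends that can be pinched along y so that it turns between the fingers
- catch_hinge (a point): a point on the upright hinge axis of the safety catch, 50 mm in front of the lever (station x = -50 mm)
- catch_tab (a point): centre of the grippable part of the catch's tab: an upright red round peg 12 mm across, standing from 114 to 140 mm above the work surface (this point at 128 mm); 35 mm from the catch's hinge, straight in front of it when the catch is shut
- safety_catch (a joint): swing of the safety catch about its upright hinge axis, rad: 0 shut (a red prop lies between lever and hinge post and blocks the lever), 1.3 fully aside (its stop); growing values turn it anticlockwise seen from above, so the tab moves from the front towards the station's -y side. It needs about 1 N at the tab and stays where it is left; it starts between 0 and 0.15
- run_lever (a joint): pull of the run lever, rad: 0 upright (rest), 0.7 pulled fully to the stop towards the front (-x) of the station, the grip moving forward and down about the lever hinge. A spring takes it back to 0, and friction at the grip can leave it up to 0.1 rad short of a position-commanded pull, so pull right up to the stop; the pull at the grip is 2.5 N at the start and 7.5 N at the stop. With the catch shut it gives only about 0.1 rad
- loupe: loose black folding loupe, 26 x 64 x 15 mm, lying on the surface; a bystander. Origin: centre of its underside
- flux_tin: loose round green tin, 73 mm across, 28 mm tall; a bystander. Origin: centre of its underside
- pin_pot: loose clear round pot packed with steel pins, 37 mm across, 42 mm tall; a bystander. Origin: centre of its underside
Things that resemble listed ones, but are neither listed nor needed, are in the scene too. Leave any pink look-alike of the part that bears bottle_b_mid alone. What is shaped like the part that bears bottle_a_mid but purple is not meant.

How it is judged:
By the outcome, as a careful person would: the job done as asked, in the order asked, and still so for the second after the job is handed in, while the arm keeps its last pose, push and grip.
It also fails if it takes over 72 s, if anything falls off the work surface, if the arm or the gripper's body presses on something with over 40 N, if the wrist force passes 120 N, or if a joint passes its speed limit or range.

### The arm

A 6-joint arm with a two-finger parallel gripper is mounted at the origin on a cart in front of the work surface, level with it; the furniture and walls round the work are solid. World frame = base frame: x ahead of the robot, y to its left, z up, the work surface at z = 0. Lengths are in m, angles in rad, forces in N, time in s.
With the tool pointing down it reaches from about 0.35 to 0.975 m from the base axis. Payload 4.9 kg.
Tool frame: the origin (TCP) lies at the very end of the fingers, on their centre line; the grasp point (between the pads) lies 19 mm behind it; z points along the fingers, y is the line along which they close (so a half turn about z gives the same grasp; the last joint's range is limited). The gripper opens to 85 mm and grips with 20 to 120 N. Pads are 22 mm wide; open, the fingers measure 114 mm over their backs; the gripper's body (76 mm by 85 mm) begins 54 mm behind the grasp point. The pads swing forward as they close: fully open they stand 13 mm farther back than shut.
Start: joints at [1.161, 0.053, 1.613, -0, 1.476, -0.119], TCP at [0.179, 0.599, 0.199] pointing down, gripper open.
Joint ranges: [-3.01, 3.01], [-1.01, 2.22], [0.06, 2.58], [-1.02, 4.17], [0.09, 2.62], [-3.14, 3.14]. Speed limits (rad/s): [2.57, 2.57, 3.14, 3.14, 3.14, 3.14].

### API

Orientations are given as a rotation vector (axis times angle).
In Python, from station import ctrl gives the robot as it stands. The module is installed in compiled form; this text tells all that it offers.
- The arm moves only by the tool jog_arm, never from a script. Its argument "steps" is a list of rows, each an object with "delta_rot": the turn, a rotation vector about the tool's x, y, z in degrees, a list of three; "linear": the shift along the tool's x, y, z in m, a list of three; "grip": the finger opening in m, from 0 to 0.0854. In form: [{"delta_rot": [rx, ry, rz], "linear": [x, y, z], "grip": grip}, ...]. A call has 1 to 10 rows; each row shifts and turns the commanded pose from where the row before left it, along the tool's axes as they then stand; what a row does not reach is not made up. A row lasts 1/10 s, in which the tool goes at most 50 mm and 8.59 degrees, less where a joint would pass 70% of its speed; a pose out of reach is approached as far as the arm can. A call with a gripper value outside its range is refused whole. The fingers move at their own pace and stop on an object; "newtons" is the grip in N (left out, the last holds). Time passes only in rows, so rows that do not move let the fingers close. It gives the time, the measured TCP pose, the force, the opening and the grip force at its end, in the units of the state.
- ctrl.get_obs(): the state, without advancing time (a new reading comes with each control period).
- ctrl.get_image(name): name is "scene" or "top" or "wrist"; returns (picture, depth): 400x640x3 uint8, red, green, blue; 400x640 float32, m along the optical axis (not along the pixel's ray), 0 where there is no reading.
- ctrl.camera_info(name): a dict with "camera_matrix" (3x3 intrinsics, pixels), "R" (3x3) and "t" (3): a world point X has camera coordinates R X + t; the wrist camera has in their place "T_tool_cam" (4x4, takes a point from camera to tool coordinates, whose origin is the TCP and whose axes are the flange's). Camera axes: x right, y down, z forward; pixel columns grow to the right and rows downward; lengths in m; the calibration is good to about 2 mm. A picture is of the moment at which its call begins: read the wrist's pose just before it. camera_info takes no time and is no camera call.
- ctrl.finish_job(): hands the job in; it is judged then, once.
The state is a dict: "t": time; "q": joint angles; "dq": joint speeds; "effort": joint torques, N m; "tool_pos": TCP position; "tool_rot": TCP orientation; "contact_force": force on the tool from outside, world axes, zero at the start; "wrist_torque": the same for the moment, N m; "opening": finger opening in m; "grip_force": force on a finger pad.
Only numpy, scipy, OpenCV 4.12 (cv2) and the standard library are available. Lean on these libraries where they do the work, as an engineer would, in place of code of your own. Each camera call takes 0.05 s, during which the arm holds its last target. There are 200 camera calls.

## Working session

There is one attempt and no reset: what is moved stays moved. The work goes in short steps, Python scripts to look and compute and a tool call to move; the robot and the scene stay as the last step left them, time stands still between calls to the robot, and variables do not carry over. Pictures are saved under pics/ and viewed, at most 12 in all, crops included, and the job is handed in when it is done.

Besides the shell and the picture viewer there is one more tool, called after "Request:" by a JSON object that holds its "fn" and its "kwargs". jog_arm: Moves the arm, as the interface text tells. Its arguments: {"type":"object","properties":{"steps":{"type":"array"},"newtons":{"type":"number"}},"required":["steps"]}

```bash
mkdir -p pics
cat > h.py <<'E'
import numpy as np, cv2
from scipy.spatial.transform import Rotation as Ro
from station import ctrl
def shot(name,fn=None):
    o=ctrl.get_obs(); im,d=ctrl.get_image(name); c=ctrl.camera_info(name); K=np.array(c["camera_matrix"])
    if name=="wrist":
        T=np.eye(4);T[:3,:3]=Ro.from_rotvec(o["tool_rot"]).as_matrix();T[:3,3]=o["tool_pos"];M=T@np.array(c["T_tool_cam"])
    else:
        M=np.eye(4);R=np.array(c["R"]);M[:3,:3]=R.T;M[:3,3]=-R.T@np.array(c["t"])
    v,u=np.mgrid[0:400,0:640]
    P=np.stack([(u-K[0,2])/K[0,0]*d,(v-K[1,2])/K[1,1]*d,d],-1)@M[:3,:3].T+M[:3,3]
    P[d==0]=np.nan
    if fn: cv2.imwrite(f"pics/{fn}.png",im[...,::-1]); np.savez(f"pics/{fn}.npz",im=im,P=P,K=K,M=M)
    return im,P,K,M
E
python3 - <<'E'
from h import *
a=shot("scene","scene1");b=shot("top","top1")
for x in(a,b): print(x[3].round(3))
print(ctrl.get_obs())
E
```

```text
[[-0.514 -0.498  0.699 -0.582]
 [-0.858  0.277 -0.434  0.7  ]
 [ 0.022 -0.822 -0.569  0.972]
 [ 0.     0.     0.     1.   ]]
[[-0.028 -0.998  0.062  0.399]
 [-0.999  0.029  0.02   0.028]
 [-0.021 -0.061 -0.998  1.298]
 [ 0.     0.     0.     1.   ]]
{'t': 0.1, 'q': array([ 1.16102113e+00,  5.33114672e-02,  1.61415813e+00, -5.84774557e-06,
        1.47600967e+00, -1.18999410e-01]), 'dq': array([ 0.00040335,  0.00031981, -0.00292314,  0.00209029,  0.00196014,
       -0.00080516]), 'effort': array([ 3.93420328e-05, -3.94901025e+01, -3.71364641e+01, -8.62948787e-05,
        3.95927054e-03,  1.40644948e-05]), 'tool_pos': array([0.17893397, 0.59818373, 0.19797237]), 'tool_rot': array([-4.55070474e-01, -3.10796476e+00,  2.86245295e-03]), 'contact_force': array([-0.48465506,  0.86588335, -0.87400032]), 'wrist_torque': array([ 0.04188872,  0.01931963, -0.01038235]), 'grip_force': 0.0, 'opening': 0.08565994125136768}
```

View pics/scene1.png

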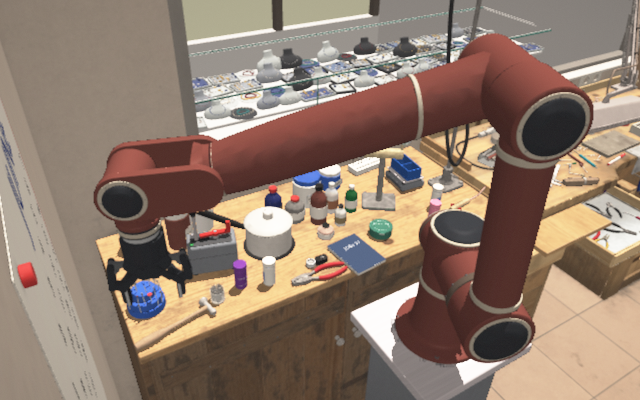

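View pics/top1.png

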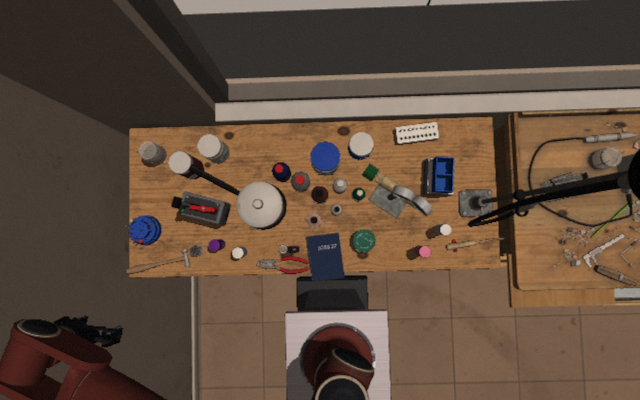

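The scene view shows the white bottle at (268,270), the purple look-alike at (240,273), the station at (212,245) and the shaker at (405,170). In the top view the white bottles are at (237,253) and (444,229). Look-alikes are purple (216,245) and pink (424,252), and there are other small bottles near (340,186) and (337,210). By description I choose the two white-capped ones and check them in a close crop.

Run:
```python
from h import *
d=np.load("pics/top1.npz");im=d["im"];P=d["P"]
a=im[185:275,160:290][...,::-1];b=im[135:265,380:510][...,::-1]
a=cv2.resize(a,None,fx=4,fy=4,interpolation=2);b=cv2.resize(b,None,fx=3,fy=3,interpolation=2)
s=np.load("pics/scene1.npz")["im"]; c=cv2.resize(s[150:220,340:460][...,::-1],None,fx=3,fy=3); e=cv2.resize(s[205:300,170:300][...,::-1],None,fx=2.6,fy=2.6)
out=np.zeros((600,800,3),np.uint8)
out[:a.shape[0],:a.shape[1]]=cv2.resize(a,None,fx=.76,fy=.76) if 0 else 0
a=cv2.resize(im[185:275,160:290][...,::-1],None,fx=3,fy=3,interpolation=2)
for g,(r,k) in((a,(0,0)),(b,(0,400)),(e,(280,0)),(c,(392,400))): out[r:r+g.shape[0],k:k+g.shape[1]]=g[:600-r,:800-k]
cv2.imwrite("pics/crop1.png",out)
for u,v in [(237,253),(444,229),(424,252),(216,245),(337,210),(340,186),(178,203),(200,209),(432,180),(447,180),(431,165),(447,165)]:
    print(u,v,np.nanmedian(P[v-1:v+2,u-1:u+2].reshape(-1,3),0).round(3))
```

```text
237 253 [0.341 0.289 0.079]
444 229 [ 0.395 -0.323  0.08 ]
424 252 [ 0.33  -0.261  0.08 ]
216 245 [0.367 0.351 0.079]
337 210 [ 0.461 -0.011  0.072]
340 186 [ 0.528 -0.021  0.104]
178 203 [0.485 0.42  0.202]
200 209 [0.472 0.385 0.117]
432 180 [ 0.544 -0.301  0.053]
447 180 [ 0.544 -0.349  0.045]
431 165 [ 0.592 -0.303  0.043]
447 165 [ 0.59  -0.351  0.044]
```

View pics/crop1.png

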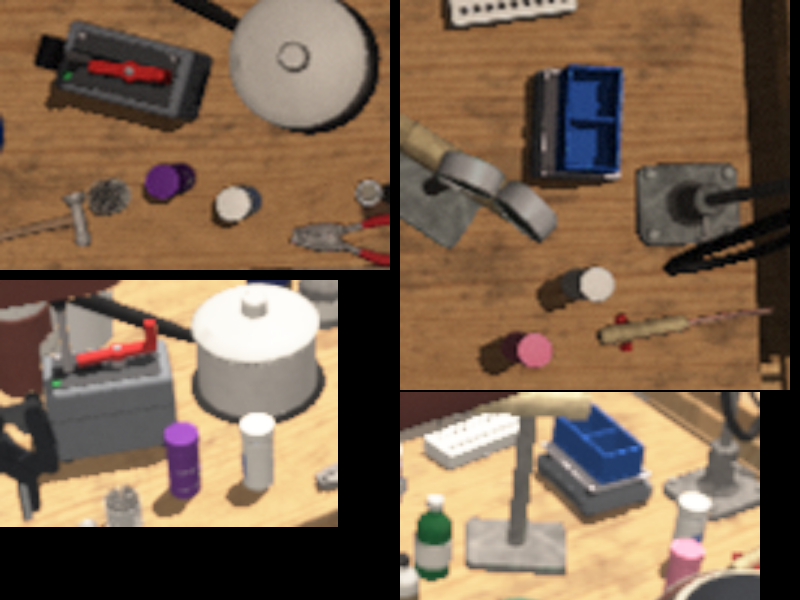

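The crop confirms both choices: the white caps are 77 mm tall standing next to the purple and pink look-alikes. The station's front faces right in the image (world −y), with the lever at its left end. The catch post is on top, near top-view (200,209).

Run:
```python
from h import *
d=np.load("pics/top1.npz");im=d["im"].astype(int);P=d["P"]
def cent(x,y,r,z0,z1,m=True):
    s=(np.hypot(P[...,0]-x,P[...,1]-y)<r)&(P[...,2]>z0)&(P[...,2]<z1)&m
    q=P[s]; print(s.sum(),q.mean(0).round(4),q.min(0).round(3),q.max(0).round(3)); return q
cent(.341,.289,.035,.07,.09);cent(.395,-.323,.035,.07,.09)
B=(im[...,2]>im[...,0]+40)
q=cent(.568,-.327,.1,.03,.09,B); print(cv2.minAreaRect((q[:,:2]*1000).astype(np.float32)))
qw=cent(.568,-.327,.1,.066,.09,B); print(cv2.minAreaRect((qw[:,:2]*1000).astype(np.float32)))
R_=(im[...,0]>120)&(im[...,1]<50)
q=cent(.47,.38,.1,.09,.16,R_)
t=cent(.47,.38,.1,.122,.16,R_)
l=cent(.48,.42,.05,.17,.22)
q=cent(.47,.36,.1,.085,.103); print(cv2.minAreaRect((q[:,:2]*1000).astype(np.float32)))
print("torch");cent(.5,-.22,.09,.1,.25)
for z in(.05,.15,.25,.4):cent(.48,-.44,.12,z,z+.1)
print("pan");cent(.46,.23,.1,.09,.2)
```

```text
105 [0.3437 0.2886 0.0793] [0.327 0.272 0.072] [0.359 0.304 0.086]
111 [ 0.3952 -0.3243  0.0788] [ 0.381 -0.342  0.071] [ 0.41  -0.309  0.084]
425 [ 0.5584 -0.3306  0.0582] [ 0.506 -0.372  0.034] [ 0.61  -0.297  0.085]
((558.0022583007812, -335.8070983886719), (68.95755004882812, 102.75798797607422), 85.36760711669922)
168 [ 0.5586 -0.3304  0.0771] [ 0.507 -0.361  0.066] [ 0.61  -0.297  0.085]
((558.4959106445312, -329.71466064453125), (56.73274230957031, 102.75798797607422), 85.36760711669922)
84 [0.4756 0.3802 0.12  ] [0.467 0.339 0.112] [0.485 0.415 0.144]
11 [0.4701 0.3446 0.1413] [0.467 0.339 0.14 ] [0.473 0.35  0.144]
97 [0.4886 0.4249 0.2039] [0.474 0.415 0.17 ] [0.504 0.439 0.213]
1127 [0.4842 0.3641 0.0965] [0.431 0.261 0.085] [0.567 0.458 0.103]
((499.4266357421875, 350.093994140625), (195.66561889648438, 132.01840209960938), 74.15609741210938)
torch
250 [ 0.4971 -0.1682  0.2065] [ 0.435 -0.226  0.101] [ 0.542 -0.132  0.25 ]
318 [ 0.4764 -0.4053  0.0888] [ 0.404 -0.455  0.051] [ 0.563 -0.324  0.149]
196 [ 0.4433 -0.4327  0.1975] [ 0.402 -0.452  0.15 ] [ 0.482 -0.34   0.25 ]
299 [ 0.4559 -0.4399  0.3059] [ 0.417 -0.458  0.251] [ 0.487 -0.339  0.35 ]
168 [ 0.4741 -0.4384  0.4522] [ 0.468 -0.444  0.401] [ 0.481 -0.436  0.499]
pan
1447 [0.4842 0.2209 0.0981] [0.419 0.157 0.09 ] [0.549 0.329 0.125]
```

Request:
{"fn": "jog_arm", "kwargs": {"steps": [{"delta_rot": [0,0,8],"linear": [0,0,-0.02],"grip": 0.085},{"delta_rot": [0,0,8],"linear": [0,0,-0.02],"grip": 0.085},{"delta_rot": [0,0,8],"linear": [0,0,-0.02],"grip": 0.085},{"delta_rot": [0,0,8],"linear": [0,0,0],"grip": 0.085},{"delta_rot": [0,0,8],"linear": [0,0,0],"grip": 0.085},{"delta_rot": [0,0,8],"linear": [0,0,0],"grip": 0.085},{"delta_rot": [0,0,8],"linear": [0,0,0],"grip": 0.085},{"delta_rot": [0,0,8],"linear": [0,0,0],"grip": 0.085},{"delta_rot": [0,0,8],"linear": [0,0,0],"grip": 0.085},{"delta_rot": [0,0,8],"linear": [0,0,0],"grip": 0.085}]}}

```text
t: 1.1
tool_pos: [0.1791, 0.5984, 0.2583]
tool_rot: [2.352, 2.081, -0.002]
contact_force: [-0.1, 1.2, 0.6]
opening: 0.0849
grip_force: 0.0
```

Request:
{"fn": "jog_arm", "kwargs": {"steps": [{"delta_rot": [0,0,8],"linear": [0,0,0],"grip": 0.085},{"delta_rot": [0,0,8],"linear": [0,0,0],"grip": 0.085},{"delta_rot": [0,0,0],"linear": [-0.026,0.032,0],"grip": 0.085},{"delta_rot": [0,0,0],"linear": [-0.026,0.032,0],"grip": 0.085},{"delta_rot": [0,0,0],"linear": [-0.026,0.032,0],"grip": 0.085},{"delta_rot": [0,0,0],"linear": [-0.026,0.032,0],"grip": 0.085},{"delta_rot": [0,0,0],"linear": [-0.026,0.032,0],"grip": 0.085},{"delta_rot": [0,0,0],"linear": [-0.026,0.032,0],"grip": 0.085},{"delta_rot": [0,0,0],"linear": [-0.026,0.032,0],"grip": 0.085},{"delta_rot": [0,0,0],"linear": [0,0,0],"grip": 0.085}]}}

```text
t: 2.1
tool_pos: [0.3174, 0.3413, 0.2587]
tool_rot: [2.618, 1.733, -0.0]
contact_force: [0.6, 0.5, -0.2]
opening: 0.0847
grip_force: 0.0
```

```bash
cat >> h.py <<'E'
def cent(P,x,y,r,z0,z1,m=True):
    s=(np.hypot(P[...,0]-x,P[...,1]-y)<r)&(P[...,2]>z0)&(P[...,2]<z1)&m
    q=P[s]; 
    if len(q): (c,rad)=cv2.minEnclosingCircle((q[:,:2]*1000).astype(np.float32)); print(len(q),q.mean(0).round(4),"circ",np.round(c,1),round(rad,1))
    return q
def go(x,y,z):
    o=ctrl.get_obs();R=Ro.from_rotvec(o["tool_rot"]).as_matrix()
    print("t",round(o["t"],2),"tool delta",(R.T@(np.array([x,y,z])-o["tool_pos"])).round(4),"toolY ang",np.degrees(np.arctan2(R[1,1],R[0,1])).round(1))
E
python3 - <<'E'
from h import *
im,P,K,M=shot("wrist","w1")
q=cent(P,.3437,.2886,.04,.07,.09)
go(.3437,.2886,.046)
p=np.load("pics/top1.npz")["P"]
s=(np.hypot(p[...,0]-.42,p[...,1]+.36)<.12)&(p[...,2]>.1)
print(p[s][::12].round(3).tolist())
E
```

```text
759 [0.3442 0.2888 0.0773] circ [344.  287.3] 17.4
t 2.15 tool delta [-0.0395  0.0462  0.2128] toolY ang -22.9
[[0.472, -0.282, 0.893], [0.467, -0.277, 0.898], [0.464, -0.275, 0.902], [0.462, -0.274, 0.902], [0.461, -0.272, 0.9], [0.459, -0.272, 0.904], [0.459, -0.272, 0.896], [0.457, -0.271, 0.899], [0.455, -0.27, 0.903], [0.454, -0.271, 0.904], [0.453, -0.27, 0.906], [0.452, -0.269, 0.909], [0.451, -0.269, 0.908], [0.45, -0.269, 0.908], [0.449, -0.269, 0.908], [0.449, -0.27, 0.903], [0.45, -0.271, 0.892], [0.481, -0.442, 0.63], [0.449, -0.275, 0.885], [0.446, -0.269, 0.908], [0.477, -0.438, 0.649], [0.446, -0.268, 0.901], [0.479, -0.439, 0.622], [0.475, -0.437, 0.652], [0.445, -0.269, 0.902], [0.479, -0.439, 0.614], [0.474, -0.437, 0.644], [0.445, -0.269, 0.897], [0.48, -0.44, 0.589], [0.476, -0.438, 0.622], [0.45, -0.299, 0.843], [0.444, -0.269, 0.9], [0.479, -0.44, 0.585], [0.475, -0.437, 0.618], [0.45, -0.298, 0.84], [0.443, -0.268, 0.899], [0.479, -0.438, 0.57], [0.475, -0.437, 0.606], [0.471, -0.439, 0.632], [0.447, -0.297, 0.852], [0.441, -0.268, 0.908], [0.476, -0.437, 0.578
[... 4062 characters left out ...]
, 0.432], [0.427, -0.318, 0.491], [0.432, -0.456, 0.293], [0.426, -0.316, 0.458], [0.431, -0.446, 0.251], [0.427, -0.322, 0.389], [0.424, -0.32, 0.457], [0.427, -0.438, 0.304], [0.424, -0.32, 0.406], [0.428, -0.443, 0.21], [0.424, -0.442, 0.306], [0.422, -0.321, 0.397], [0.426, -0.443, 0.204], [0.421, -0.322, 0.372], [0.424, -0.44, 0.186], [0.419, -0.326, 0.349], [0.421, -0.436, 0.176], [0.418, -0.329, 0.317], [0.419, -0.431, 0.156], [0.417, -0.339, 0.254], [0.418, -0.418, 0.138], [0.416, -0.439, 0.169], [0.413, -0.336, 0.315], [0.414, -0.429, 0.158], [0.411, -0.335, 0.297], [0.412, -0.422, 0.149], [0.41, -0.388, 0.142], [0.409, -0.421, 0.144], [0.407, -0.399, 0.136], [0.404, -0.384, 0.147]]
```

Bottle a is confirmed at (0.344, 0.288), cap top at 0.077. The top depth also shows a hanging cable near bottle b, around (0.42,-0.33) above z = 0.15; I'll treat it carefully later. Now grasping a.

Request:
{"fn": "jog_arm", "kwargs": {"steps": [{"delta_rot": [0,0,0],"linear": [-0.02,0.023,0.03],"grip": 0.085},{"delta_rot": [0,0,0],"linear": [-0.0195,0.023,0.03],"grip": 0.085},{"delta_rot": [0,0,0],"linear": [0,0,0.03],"grip": 0.085},{"delta_rot": [0,0,0],"linear": [0,0,0.03],"grip": 0.085},{"delta_rot": [0,0,0],"linear": [0,0,0.03],"grip": 0.085},{"delta_rot": [0,0,0],"linear": [0,0,0.025],"grip": 0.085},{"delta_rot": [0,0,0],"linear": [0,0,0.02],"grip": 0.085},{"delta_rot": [0,0,0],"linear": [0,0,0.017],"grip": 0.085},{"delta_rot": [0,0,0],"linear": [0,0,0],"grip": 0.025},{"delta_rot": [0,0,0],"linear": [0,0,0],"grip": 0.025}], "newtons": 30}}

```text
t: 3.15
tool_pos: [0.3425, 0.2908, 0.047]
tool_rot: [-2.613, -1.743, 0.001]
contact_force: [0.3, -0.0, 0.3]
opening: 0.0588
grip_force: 0.0
```

Request:
{"fn": "jog_arm", "kwargs": {"steps": [{"delta_rot": [0,0,0],"linear": [0,0,0],"grip": 0.025},{"delta_rot": [0,0,0],"linear": [0,0,0],"grip": 0.025},{"delta_rot": [0,0,0],"linear": [0,0,0],"grip": 0.025},{"delta_rot": [0,0,0],"linear": [0,0,0],"grip": 0.025},{"delta_rot": [0,0,0],"linear": [0,0,0],"grip": 0.025}]}}

```text
t: 3.65
tool_pos: [0.3432, 0.2904, 0.0474]
tool_rot: [2.615, 1.742, 0.001]
contact_force: [-0.2, -0.6, 0.9]
opening: 0.0247
grip_force: 0.0
```

Run:
```python
from h import *
shot("wrist","w2")
```

```text
(no output)
```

View pics/w2.png

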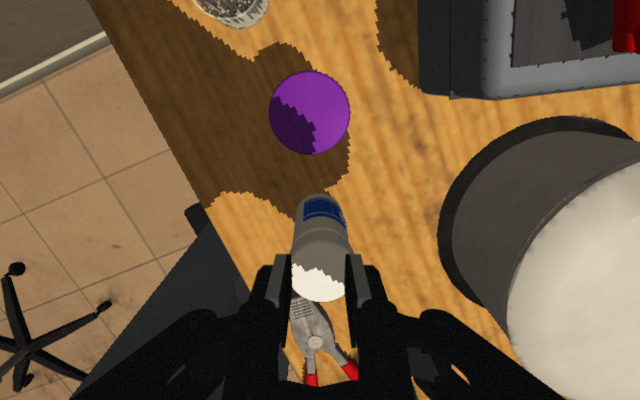

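The wrist view shows the white bottle between the fingers, cap at (318,280) and label at (323,210), and the purple one clear at (310,110). The opening reads 25 mm with no force, so I check the bottle's pose by depth.

Run:
```python
from h import *
d=np.load("pics/w2.npz");P=d["P"]
for v in range(195,305,8):
    print(v,[P[v,u].round(3).tolist() for u in(300,310,320,330,340)])
print([ (v,u,P[v,u].round(3).tolist()) for v,u in((275,285),(275,355),(260,280),(260,360),(290,285),(290,352))])
cent(P,.344,.289,.05,.068,.09)
```

```text
195 [[0.337, 0.306, 0.0], [0.344, 0.304, 0.004], [0.351, 0.303, 0.006], [0.356, 0.298, 0.001], [0.362, 0.296, 0.0]]
203 [[0.336, 0.302, 0.006], [0.345, 0.305, 0.022], [0.351, 0.303, 0.024], [0.356, 0.299, 0.018], [0.36, 0.29, 0.001]]
211 [[0.337, 0.302, 0.022], [0.344, 0.304, 0.033], [0.35, 0.303, 0.037], [0.355, 0.299, 0.034], [0.359, 0.291, 0.016]]
219 [[0.337, 0.302, 0.036], [0.345, 0.303, 0.045], [0.35, 0.302, 0.048], [0.355, 0.299, 0.045], [0.359, 0.293, 0.035]]
227 [[0.338, 0.302, 0.049], [0.345, 0.303, 0.056], [0.35, 0.302, 0.058], [0.354, 0.299, 0.057], [0.359, 0.294, 0.049]]
235 [[0.338, 0.302, 0.058], [0.345, 0.304, 0.068], [0.35, 0.303, 0.07], [0.355, 0.301, 0.07], [0.358, 0.294, 0.06]]
243 [[0.34, 0.304, 0.072], [0.346, 0.304, 0.078], [0.35, 0.302, 0.077], [0.354, 0.301, 0.078], [0.358, 0.297, 0.075]]
251 [[0.34, 0.302, 0.078], [0.344, 0.301, 0.079], [0.348, 0.298, 0.077], [0.353, 0.297, 0.078], [0.357, 0.295, 0.078]]
259 [[0.338, 0.298, 0.078], [0.342, 0.297, 0.078], [0.347, 0.294, 0.077], [0.351, 0.293, 0.078], [0.355, 0.291, 0.077]]
267 [[0.336, 0.295, 0.078], [0.341, 0.292, 0.077], [0.345, 0.291, 0.078], [0.349, 0.289, 0.077], [0.354, 0.287, 0.079]]
275 [[0.335, 0.29, 0.078], [0.339, 0.288, 0.077], [0.343, 0.286, 0.077], [0.348, 0.285, 0.078], [0.352, 0.282, 0.077]]
283 [[0.333, 0.287, 0.078], [0.337, 0.285, 0.078], [0.342, 0.282, 0.077], [0.346, 0.281, 0.078], [0.35, 0.278, 0.077]]
291 [[0.331, 0.282, 0.078], [0.335, 0.28, 0.078], [0.34, 0.278, 0.078], [0.344, 0.276, 0.077], [0.349, 0.274, 0.077]]
299 [[0.308, 0.237, 0.012], [0.333, 0.275, 0.077], [0.338, 0.274, 0.077], [0.343, 0.272, 0.077], [0.332, 0.219, 0.001]]
[(275, 285, [0.336, 0.305, 0.102]), (275, 355, [0.362, 0.294, 0.102]), (260, 280, [0.332, 0.306, 0.088]), (260, 360, [0.365, 0.294, 0.09]), (290, 285, [0.335, 0.303, 0.109]), (290, 352, [0.36, 0.295, 0.112])]
3812 [0.3446 0.291  0.0781] circ [345.5 294.5] 25.3
```

Run:
```python
from h import *
d=np.load("pics/w2.npz");P=d["P"];K=d["K"];M=d["M"]; 
o=ctrl.get_obs();R=Ro.from_rotvec(o["tool_rot"]).as_matrix();p=o["tool_pos"];print(p,o["opening"],o["grip_force"])
T=np.linalg.inv(M)
for l in([0,0,0],[.011,.0125,0],[.011,-.0125,0],[.011,.0125,-.019],[.011,.0125,-.05],[.011,.017,-.03]):
    c=T@np.r_[p+R@np.array(l),1]; print(l,(K@c[:3]/c[2])[:2].round(0), c[2].round(3))
print(ctrl.camera_info("wrist")["T_tool_cam"])
Q=(P-p)@R
for v in range(250,330,10): print(v,[Q[v,u].round(3).tolist() for u in(262,275,283,288,350,354,362,375)])
```

```text
[0.34309474 0.29032225 0.04725187] 0.02468172583982343 0.0
[0, 0, 0] [317. 241.] 0.193
[0.011, 0.0125, 0] [339. 223.] 0.19
[0.011, -0.0125, 0] [294. 223.] 0.19
[0.011, 0.0125, -0.019] [342. 238.] 0.172
[0.011, 0.0125, -0.05] [346. 269.] 0.142
[0.011, 0.017, -0.03] [353. 248.] 0.161
[[-3.01680851e-04 -9.46928843e-01 -3.21443115e-01  8.33143687e-02]
 [ 9.99999954e-01 -2.81430058e-04 -1.09464464e-04  6.45876464e-04]
 [ 1.31913038e-05 -3.21443133e-01  9.46928884e-01 -1.75416952e-01]
 [ 0.00000000e+00  0.00000000e+00  0.00000000e+00  1.00000000e+00]]
250 [[-0.029, -0.039, 0.047], [-0.029, -0.03, 0.046], [-0.029, -0.024, 0.047], [-0.03, -0.021, 0.048], [0.007, 0.016, -0.025], [-0.029, 0.027, 0.047], [-0.029, 0.032, 0.047], [-0.029, 0.042, 0.047]]
260 [[-0.037, -0.04, 0.047], [0.011, -0.018, -0.042], [0.011, -0.015, -0.041], [0.012, -0.012, -0.043], [0.011, 0.015, -0.041], [0.011, 0.016, -0.043], [-0.037, 0.033, 0.046], [-0.037, 0.042, 0.046]]
270 [[0.007, -0.024, -0.044], [0.012, -0.017, -0.051], [0.011, -0.014, -0.051], [0.009, -0.012, -0.046], [0.011, 0.014, -0.05], [0.011, 0.016, -0.051
[... 344 characters left out ...]
2, -0.05], [0.008, 0.013, -0.06], [0.012, 0.014, -0.066], [0.011, 0.017, -0.065], [0.007, 0.023, -0.059]]
300 [[0.012, -0.019, -0.073], [0.011, -0.015, -0.071], [0.009, -0.012, -0.069], [-0.003, -0.012, -0.052], [0.005, 0.013, -0.063], [0.01, 0.014, -0.07], [0.011, 0.016, -0.071], [0.011, 0.021, -0.072]]
310 [[0.013, -0.018, -0.079], [0.007, -0.015, -0.072], [0.005, -0.012, -0.069], [-0.007, -0.012, -0.052], [0.001, 0.013, -0.063], [0.006, 0.014, -0.071], [nan, nan, nan], [0.014, 0.019, -0.081]]
320 [[0.013, -0.017, -0.085], [0.011, -0.013, -0.083], [0.002, -0.012, -0.07], [-0.09, -0.022, 0.048], [-0.003, 0.013, -0.064], [0.002, 0.014, -0.071], [0.012, 0.015, -0.084], [0.012, 0.019, -0.083]]
```

Run:
```python
from h import *
d=np.load("pics/w2.npz");P=d["P"]
o=ctrl.get_obs();R=Ro.from_rotvec(o["tool_rot"]).as_matrix();p=o["tool_pos"]
Q=(P-p)@R
for s in(-1,1):
  m=(abs(Q[...,1]*s-.017)<.006)&(Q[...,0]>.008)&(Q[...,0]<.02)&(Q[...,2]>-.08)&(Q[...,2]<-.005)
  z=Q[m]; i=np.argsort(-z[:,2])[:10]; print(m.sum(),z[i].round(3).tolist())
for v in(252,254,256,258): print(v,[Q[v,u].round(3).tolist() for u in(272,278,284,290,346,350,356)])
```

```text
1217 [[0.01, -0.013, -0.035], [0.01, -0.012, -0.035], [0.01, -0.014, -0.035], [0.009, -0.012, -0.035], [0.009, -0.012, -0.035], [0.01, -0.017, -0.035], [0.011, -0.016, -0.036], [0.011, -0.018, -0.036], [0.008, -0.012, -0.036], [0.011, -0.018, -0.036]]
1337 [[0.01, 0.012, -0.005], [0.009, 0.014, -0.005], [0.01, 0.011, -0.006], [0.01, 0.013, -0.006], [0.01, 0.012, -0.006], [0.008, 0.014, -0.006], [0.009, 0.013, -0.006], [0.01, 0.013, -0.007], [0.009, 0.013, -0.008], [0.01, 0.012, -0.008]]
252 [[-0.031, -0.032, 0.047], [-0.03, -0.028, 0.046], [-0.03, -0.024, 0.046], [0.004, -0.013, -0.021], [0.009, 0.014, -0.03], [0.007, 0.016, -0.028], [-0.031, 0.028, 0.048]]
254 [[-0.032, -0.032, 0.047], [0.01, -0.017, -0.035], [0.011, -0.015, -0.036], [0.004, -0.013, -0.023], [0.011, 0.013, -0.036], [0.011, 0.015, -0.036], [nan, nan, nan]]
256 [[-0.034, -0.032, 0.046], [0.011, -0.017, -0.039], [0.011, -0.014, -0.039], [0.009, -0.012, -0.035], [0.011, 0.013, -0.039], [0.011, 0.015, -0.039], [0.011, 0.018, -0.039]]
258 [[-0.036, -0.032, 0.047], [0.011, -0.017, -0.041], [0.011, -0.014, -0.041], [0.009, -0.012, -0.036], [0.011, 0.013, -0.04], [0.012, 0.015, -0.042], [0.011, 0.017, -0.04]]
```

Finger ends sit at tool z = −0.035, so they are about 35 mm short of the reported TCP. They closed above the cap and the bottle is untouched. I'll allow for that 35 mm from here: open, go lower, and grip.

Request:
{"fn": "jog_arm", "kwargs": {"steps": [{"delta_rot": [0,0,0],"linear": [-0.002,0.002,0],"grip": 0.085},{"delta_rot": [0,0,0],"linear": [0,0,0],"grip": 0.085},{"delta_rot": [0,0,0],"linear": [0,0,0],"grip": 0.085},{"delta_rot": [0,0,0],"linear": [0,0,0],"grip": 0.085},{"delta_rot": [0,0,0],"linear": [0,0,0.012],"grip": 0.085},{"delta_rot": [0,0,0],"linear": [0,0,0.012],"grip": 0.085},{"delta_rot": [0,0,0],"linear": [0,0,0.012],"grip": 0.085},{"delta_rot": [0,0,0],"linear": [0,0,0],"grip": 0.025},{"delta_rot": [0,0,0],"linear": [0,0,0],"grip": 0.025},{"delta_rot": [0,0,0],"linear": [0,0,0],"grip": 0.025}], "newtons": 30}}

```text
t: 4.7
tool_pos: [0.3443, 0.2878, 0.0113]
tool_rot: [2.615, 1.742, 0.001]
contact_force: [0.1, 0.6, 0.1]
opening: 0.0436
grip_force: 0.0
```

Request:
{"fn": "jog_arm", "kwargs": {"steps": [{"delta_rot": [0,0,0],"linear": [0,0,0],"grip": 0.025},{"delta_rot": [0,0,0],"linear": [0,0,0],"grip": 0.025},{"delta_rot": [0,0,0],"linear": [0,0,0],"grip": 0.025}]}}

```text
t: 5.0
tool_pos: [0.3446, 0.288, 0.0118]
tool_rot: [-2.615, -1.742, -0.002]
contact_force: [0.6, -0.1, 1.9]
opening: 0.0321
grip_force: 29.9
```

Gripped (32 mm, 30 N). Lift and turn to the carrier's axes, then carry across high.

Request:
{"fn": "jog_arm", "kwargs": {"steps": [{"delta_rot": [0,0,0],"linear": [0,0,-0.02],"grip": 0.025},{"delta_rot": [0,0,8],"linear": [0,0,-0.03],"grip": 0.025},{"delta_rot": [0,0,8],"linear": [0,0,-0.03],"grip": 0.025},{"delta_rot": [0,0,8],"linear": [0,0,-0.03],"grip": 0.025},{"delta_rot": [0,0,8],"linear": [0,0,-0.03],"grip": 0.025},{"delta_rot": [0,0,8],"linear": [0,0,-0.03],"grip": 0.025},{"delta_rot": [0,0,8],"linear": [0,0,-0.03],"grip": 0.025},{"delta_rot": [0,0,8],"linear": [0,0,-0.03],"grip": 0.025},{"delta_rot": [0,0,8],"linear": [0,0,-0.03],"grip": 0.025},{"delta_rot": [0,0,8],"linear": [0,0,-0.03],"grip": 0.025}]}}

```text
t: 6.0
tool_pos: [0.3438, 0.2875, 0.302]
tool_rot: [3.138, -0.137, -0.0]
contact_force: [0.6, 0.3, -0.9]
opening: 0.0324
grip_force: 30.0
```

Request:
{"fn": "jog_arm", "kwargs": {"steps": [{"delta_rot": [0,0,0],"linear": [0.008,0.04,0],"grip": 0.025},{"delta_rot": [0,0,0],"linear": [0.008,0.04,0],"grip": 0.025},{"delta_rot": [0,0,0],"linear": [0.008,0.04,0],"grip": 0.025},{"delta_rot": [0,0,0],"linear": [0.008,0.04,0],"grip": 0.025},{"delta_rot": [0,0,0],"linear": [0.008,0.04,0],"grip": 0.025},{"delta_rot": [0,0,0],"linear": [0.008,0.04,0],"grip": 0.025},{"delta_rot": [0,0,0],"linear": [0.008,0.04,0],"grip": 0.025},{"delta_rot": [0,0,0],"linear": [0.008,0.04,0],"grip": 0.025},{"delta_rot": [0,0,0],"linear": [0.008,0.04,0],"grip": 0.025},{"delta_rot": [0,0,0],"linear": [0.008,0.04,0],"grip": 0.025}]}}

```text
t: 7.0
tool_pos: [0.391, -0.1192, 0.3009]
tool_rot: [3.139, -0.129, 0.001]
contact_force: [0.5, 0.0, -1.0]
opening: 0.0323
grip_force: 30.1
```

Run:
```python
from h import *
go(.4,-.2,.3); im,P,K,M=shot("wrist","w3"); o=ctrl.get_obs(); print(o["tool_pos"],o["opening"],o["q"].round(2))
s=shot("scene","scene3")
B=(im[...,2].astype(int)>im[...,0].astype(int)+40)
q=cent(P,.558,-.33,.09,.066,.09,B)
if len(q): print(cv2.minAreaRect((q[:,:2]*1000).astype(np.float32)))
```

```text
t 7.0 tool delta [0.0156 0.0798 0.001 ] toolY ang -94.7
[ 0.39099996 -0.12416382  0.3003149 ] 0.03260616231686382 [-0.49 -0.53  1.93 -0.    1.73  1.17]
443 [ 0.518  -0.3275  0.0772] circ [ 524.4 -327.8] 30.6
((523.5302734375, -327.8756408691406), (55.31855773925781, 31.705175399780273), 85.18794250488281)
```

View pics/scene3.png

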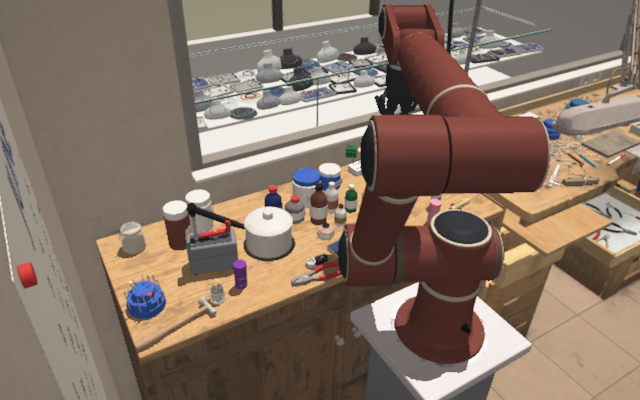

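Run:
```python
from h import *
P=np.load("pics/scene1.npz")["P"]
for u,v in((240,150),(255,195),(300,120),(300,182),(370,90),(370,160),(150,140),(150,240)): print(u,v,P[v,u].round(3))
P=np.load("pics/scene3.npz")["P"]
for u,v in((430,60),(395,40),(440,20),(460,80),(420,100),(448,100)): print(u,v,P[v,u].round(3))
```

```text
240 150 [0.078 0.443 0.572]
255 195 [0.72  0.154 0.003]
300 120 [0.052 0.352 0.613]
300 182 [0.593 0.056 0.096]
370 90 [0.027 0.242 0.649]
370 160 [ 0.705 -0.294  0.016]
150 140 [0.209 0.548 0.554]
150 240 [0.148 0.59  0.402]
430 60 [0.106 0.051 0.64 ]
395 40 [ 0.287 -0.01   0.615]
440 20 [nan nan nan]
460 80 [-0.008  0.087  0.649]
420 100 [0.054 0.11  0.594]
448 100 [-0.043  0.142  0.639]
```

The scene view shows the arm carrying the bottle, with the workspace otherwise undisturbed. I'll go round the far side to stay clear of the hanging cable and check clearance from the top camera.

Request:
{"fn": "jog_arm", "kwargs": {"steps": [{"delta_rot": [0,0,0],"linear": [0.034,-0.003,0.008],"grip": 0.025},{"delta_rot": [0,0,0],"linear": [0.034,-0.003,0.008],"grip": 0.025},{"delta_rot": [0,0,0],"linear": [0.034,-0.003,0.008],"grip": 0.025},{"delta_rot": [0,0,0],"linear": [0.034,-0.003,0.008],"grip": 0.025},{"delta_rot": [0,0,0],"linear": [0.034,-0.002,0.008],"grip": 0.025},{"delta_rot": [0,0,0],"linear": [0.008,0.03,0],"grip": 0.025},{"delta_rot": [0,0,0],"linear": [0.008,0.03,0],"grip": 0.025},{"delta_rot": [0,0,0],"linear": [0.008,0.03,0],"grip": 0.025},{"delta_rot": [0,0,0],"linear": [0.008,0.03,0],"grip": 0.025},{"delta_rot": [0,0,0],"linear": [0,0,0],"grip": 0.025}]}}

```text
t: 8.1
tool_pos: [0.584, -0.2416, 0.2602]
tool_rot: [3.139, -0.132, -0.002]
contact_force: [1.2, 0.3, -0.8]
opening: 0.0323
grip_force: 30.4
```

Run:
```python
from h import *
o=ctrl.get_obs(); print(o["tool_pos"],o["q"].round(3),o["opening"])
im,P,K,M=shot("wrist","w4"); im2,P2,_,_=shot("top","top4")
B=(im[...,2].astype(int)>im[...,0].astype(int)+40)
q=cent(P,.558,-.33,.09,.066,.09,B)
if len(q): print(cv2.minAreaRect((q[:,:2]*1000).astype(np.float32)),q.min(0),q.max(0))
# forearm cross-section from the top camera
R_=(im2[...,0].astype(int)>im2[...,1].astype(int)+30)&(P2[...,2]>.3)
for x in(.30,.35,.4,.45,.5,.55):
    s=R_&(abs(P2[...,0]-x)<.006); 
    if s.any(): print(x,P2[s][:,1].min().round(3),P2[s][:,1].max().round(3),"z",P2[s][:,2].max().round(3))
D=(im2.max(-1)<60)&(P2[...,2]>.3)&(P2[...,0]>.38)&(P2[...,0]<.5)&(P2[...,1]<-.2)
for z in np.arange(.3,.95,.1):
    s=D&(abs(P2[...,2]-z)<.05)
    if s.any(): print("cable",z.round(2),P2[s].mean(0).round(3),s.sum())
```

```text
[ 0.5840195  -0.24155288  0.26019217] [-5.090e-01  4.100e-02  1.524e+00 -1.000e-03  1.578e+00  1.145e+00] 0.03225934480143498
1371 [ 0.5623 -0.3313  0.0755] circ [ 560.7 -330.9] 57.3
((560.1790771484375, -331.1940612792969), (54.327022552490234, 103.29524993896484), 85.11998748779297) [ 0.50741153 -0.36166628  0.06600747] [ 0.61377863 -0.30078695  0.07965386]
0.3 -0.139 -0.032 z 0.664
0.35 -0.165 -0.048 z 0.653
0.4 -0.189 -0.077 z 0.639
0.45 -0.23 -0.122 z 0.624
0.5 -0.259 -0.125 z 0.617
0.55 -0.29 -0.154 z 0.619
cable 0.3 [ 0.453 -0.426  0.317] 208
cable 0.4 [ 0.457 -0.403  0.402] 201
cable 0.5 [ 0.458 -0.384  0.504] 277
cable 0.6 [ 0.462 -0.309  0.599] 683
cable 0.7 [ 0.444 -0.31   0.701] 306
cable 0.8 [ 0.443 -0.299  0.806] 526
cable 0.9 [ 0.445 -0.272  0.896] 475
```

View pics/top4.png

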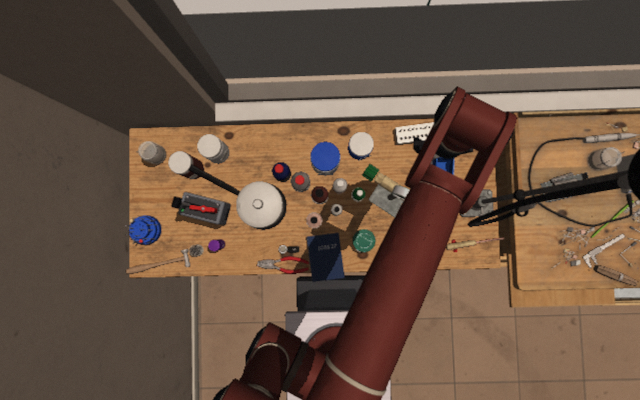

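Shaker centre measured at (0.560, −0.331), yaw −4.8°, rim 104×54 mm as described. The picture shows the forearm over the torch, with the cable and pole to its right. I descend diagonally to the far cell.

Request:
{"fn": "jog_arm", "kwargs": {"steps": [{"delta_rot": [0,0,0],"linear": [0.002,0.023,0.025],"grip": 0.025},{"delta_rot": [0,0,0],"linear": [0.002,0.023,0.03],"grip": 0.025},{"delta_rot": [0,0,0],"linear": [0.002,0.023,0.035],"grip": 0.025},{"delta_rot": [0,0,0],"linear": [0.0024,0.022,0.035],"grip": 0.025},{"delta_rot": [0,0,0],"linear": [0,0,0.015],"grip": 0.025},{"delta_rot": [0,0,0],"linear": [0,0,0],"grip": 0.025},{"delta_rot": [0,0,0],"linear": [0,0,0],"grip": 0.025}]}}

```text
t: 8.9
tool_pos: [0.5858, -0.3296, 0.1224]
tool_rot: [3.139, -0.125, 0.002]
contact_force: [0.5, -0.0, -0.9]
opening: 0.0319
grip_force: 30.4
```

Run:
```python
from h import *
go(.5849,-.3329,.058); o=ctrl.get_obs(); print(o["tool_pos"],o["contact_force"].round(1),o["effort"].round(1))
im,P,K,M=shot("wrist","w5")
B=(im[...,2].astype(int)>im[...,0].astype(int)+40)
q=cent(P,.56,-.331,.09,.07,.083,B)
if len(q): print(cv2.minAreaRect((q[:,:2]*1000).astype(np.float32)))
```

```text
t 8.9 tool delta [-0.0007  0.0033  0.0644] toolY ang -94.6
[ 0.58581321 -0.32960541  0.12240427] [ 0.5 -0.  -0.9] [ -0.4 -43.6 -34.5  -0.    0.    0. ]
1348 [ 0.5957 -0.3383  0.0767] circ [ 582.9 -333.7] 38.9
((583.3237915039062, -333.5957946777344), (53.57307052612305, 57.45380783081055), 84.8600845336914)
```

View pics/w5.png

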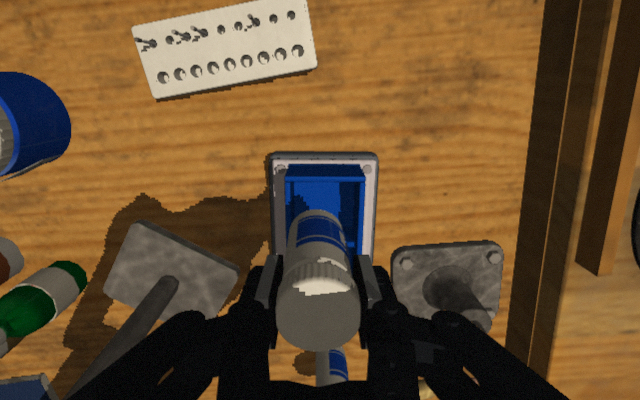

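The wrist view shows the bottle held upright over the far cell (carrier at (320,220)), nicely centred. Descending.

Request:
{"fn": "jog_arm", "kwargs": {"steps": [{"delta_rot": [0,0,0],"linear": [-0.001,0.004,0],"grip": 0.025},{"delta_rot": [0,0,0],"linear": [0,0,0.02],"grip": 0.025},{"delta_rot": [0,0,0],"linear": [0,0,0.02],"grip": 0.025},{"delta_rot": [0,0,0],"linear": [0,0,0.015],"grip": 0.025},{"delta_rot": [0,0,0],"linear": [0,0,0.008],"grip": 0.025},{"delta_rot": [0,0,0],"linear": [0,0,0],"grip": 0.025}]}}

```text
t: 9.55
tool_pos: [0.5831, -0.3343, 0.0571]
tool_rot: [-3.138, 0.127, 0.002]
contact_force: [-0.1, -0.6, -1.0]
opening: 0.0322
grip_force: 30.4
```

Request:
{"fn": "jog_arm", "kwargs": {"steps": [{"delta_rot": [0,0,0],"linear": [0,0,0],"grip": 0.04},{"delta_rot": [0,0,0],"linear": [0,0,0],"grip": 0.05},{"delta_rot": [0,0,0],"linear": [0,0,0],"grip": 0.05},{"delta_rot": [0,0,0],"linear": [0,0,-0.02],"grip": 0.05},{"delta_rot": [0,0,0],"linear": [0,0,-0.03],"grip": 0.05},{"delta_rot": [0,0,0],"linear": [0,-0.01,-0.03],"grip": 0.05},{"delta_rot": [0,0,0],"linear": [0,-0.025,-0.03],"grip": 0.05},{"delta_rot": [0,0,0],"linear": [0,-0.03,-0.03],"grip": 0.05},{"delta_rot": [0,0,0],"linear": [0,-0.03,-0.03],"grip": 0.05},{"delta_rot": [0,0,0],"linear": [0,0,0],"grip": 0.05}]}}

```text
t: 10.55
tool_pos: [0.5946, -0.2385, 0.2358]
tool_rot: [3.135, -0.122, 0.017]
contact_force: [0.2, -0.3, 0.8]
opening: 0.0502
grip_force: 0.0
```

Run:
```python
from h import *
o=ctrl.get_obs(); print(o["t"],o["tool_pos"],o["opening"])
im,P,K,M=shot("wrist","w6")
cent(P,.584,-.334,.035,.10,.14)
q=cent(P,.395,-.324,.035,.065,.09)
```

```text
10.55 [ 0.59455691 -0.23852929  0.23579417] 0.050160841122678775
1325 [ 0.5851 -0.3317  0.1188] circ [ 583.  -333.3] 17.4
```

Bottle a stands upright in the far cell (cap centre (0.583,−0.333), top about 0.12). Now bottle b. I'll lean the tool 25° back towards the robot to stay clear of the hanging cable.

Request:
{"fn": "jog_arm", "kwargs": {"steps": [{"delta_rot": [0,0,0],"linear": [0,-0.03,-0.01],"grip": 0.05},{"delta_rot": [0,0,0],"linear": [-0.04,-0.02,-0.01],"grip": 0.05},{"delta_rot": [0,0,0],"linear": [-0.04,-0.01,0],"grip": 0.05},{"delta_rot": [0,0,0],"linear": [-0.04,-0.01,0],"grip": 0.05},{"delta_rot": [0,0,0],"linear": [-0.04,-0.01,0],"grip": 0.05},{"delta_rot": [0,0,0],"linear": [-0.03,-0.01,0],"grip": 0.055},{"delta_rot": [0,0,8],"linear": [0,0,0],"grip": 0.06},{"delta_rot": [0,0,8],"linear": [0,0,0],"grip": 0.065},{"delta_rot": [0,0,8],"linear": [0,0,0],"grip": 0.065},{"delta_rot": [0,0,8],"linear": [0,0,0],"grip": 0.065}]}}

```text
t: 11.6
tool_pos: [0.4087, -0.1355, 0.2469]
tool_rot: [2.979, -0.998, -0.003]
contact_force: [0.4, -0.4, 0.4]
opening: 0.0652
grip_force: 0.0
```

Request:
{"fn": "jog_arm", "kwargs": {"steps": [{"delta_rot": [0,0,8],"linear": [0,0,0],"grip": 0.065},{"delta_rot": [0,0,8],"linear": [0,0,0],"grip": 0.065},{"delta_rot": [0,0,2],"linear": [0,0,0],"grip": 0.065},{"delta_rot": [0,8,0],"linear": [0,0,0],"grip": 0.065},{"delta_rot": [0,8,0],"linear": [0,0,0],"grip": 0.065},{"delta_rot": [0,8,0],"linear": [0,0,0],"grip": 0.065},{"delta_rot": [0,1,0],"linear": [0,0,0],"grip": 0.065},{"delta_rot": [0,0,0],"linear": [0,0,0],"grip": 0.065}]}}

```text
t: 12.4
tool_pos: [0.4088, -0.1346, 0.247]
tool_rot: [2.566, -1.325, 0.566]
contact_force: [0.1, 0.3, 0.5]
opening: 0.065
grip_force: 0.0
```

Run:
```python
from h import *
o=ctrl.get_obs(); R=Ro.from_rotvec(o["tool_rot"]).as_matrix(); print(o["tool_pos"],"\n",R.round(3),o["q"].round(2))
im,P,K,M=shot("wrist","w7")
q=cent(P,.395,-.324,.035,.065,.09)
G=np.array([.395,-.324,.064]);z=R[:,2]
print(G+.054*z, G-.096*z); go(*(G-.096*z))
```

```text
[ 0.40882139 -0.13464729  0.24701081] 
 [[ 0.526 -0.815  0.243]
 [-0.739 -0.579 -0.344]
 [ 0.421  0.001 -0.907]] [-0.31 -0.75  2.2  -0.26  1.35  2.23]
854 [ 0.3952 -0.3243  0.0763] circ [ 395.  -326.5] 17.4
[ 0.40812184 -0.34254957  0.01501295] [ 0.37167228 -0.29102299  0.15108808]
t 12.45 tool delta [0.0548 0.1207 0.1321] toolY ang -144.7
```

Request:
{"fn": "jog_arm", "kwargs": {"steps": [{"delta_rot": [0,0,0],"linear": [0.011,0.024,0.026],"grip": 0.065},{"delta_rot": [0,0,0],"linear": [0.011,0.024,0.026],"grip": 0.065},{"delta_rot": [0,0,0],"linear": [0.011,0.025,0.026],"grip": 0.065},{"delta_rot": [0,0,0],"linear": [0.011,0.024,0.026],"grip": 0.065},{"delta_rot": [0,0,0],"linear": [0.012,0.0245,0.028],"grip": 0.065},{"delta_rot": [0,0,0],"linear": [0,0,0],"grip": 0.065}]}}

```text
t: 13.05
tool_pos: [0.3688, -0.2953, 0.1487]
tool_rot: [2.562, -1.336, 0.557]
contact_force: [0.2, -0.4, -1.3]
opening: 0.0647
grip_force: 0.0
```

Run:
```python
from h import *
o=ctrl.get_obs(); R=Ro.from_rotvec(o["tool_rot"]).as_matrix(); z=R[:,2]; print(o["tool_pos"],o["q"].round(2))
im,P,K,M=shot("wrist","w8")
q=cent(P,.395,-.325,.035,.074,.083)
go(*(np.array([.395,-.3253,.064])+.054*z))
```

```text
[ 0.36876319 -0.29529691  0.14870684] [-0.78 -0.65  2.3  -0.09  1.07  1.78]
1462 [ 0.3948 -0.3271  0.0777] circ [ 394.8 -327.2] 17.1
t 13.1 tool delta [-1.00e-04 -2.70e-03  1.49e-01] toolY ang -145.0
```

Request:
{"fn": "jog_arm", "kwargs": {"steps": [{"delta_rot": [0,0,0],"linear": [0.001,-0.002,0.025],"grip": 0.065},{"delta_rot": [0,0,0],"linear": [0,0,0.03],"grip": 0.065},{"delta_rot": [0,0,0],"linear": [0,0,0.03],"grip": 0.065},{"delta_rot": [0,0,0],"linear": [0,0,0.025],"grip": 0.065},{"delta_rot": [0,0,0],"linear": [0,0,0.02],"grip": 0.065},{"delta_rot": [0,0,0],"linear": [0,0,0.019],"grip": 0.065},{"delta_rot": [0,0,0],"linear": [0,0,0],"grip": 0.05},{"delta_rot": [0,0,0],"linear": [0,0,0],"grip": 0.025},{"delta_rot": [0,0,0],"linear": [0,0,0],"grip": 0.025},{"delta_rot": [0,0,0],"linear": [0,0,0],"grip": 0.025}], "newtons": 30}}

```text
t: 14.1
tool_pos: [0.411, -0.3434, 0.0188]
tool_rot: [2.564, -1.325, 0.571]
contact_force: [-0.2, -0.4, -0.9]
opening: 0.0323
grip_force: 29.7
```

Request:
{"fn": "jog_arm", "kwargs": {"steps": [{"delta_rot": [0,0,0],"linear": [0,0,0],"grip": 0.025},{"delta_rot": [0,0,0],"linear": [0,0,0],"grip": 0.025}]}}

```text
t: 14.3
tool_pos: [0.411, -0.3435, 0.0187]
tool_rot: [2.564, -1.325, 0.571]
contact_force: [-0.2, 1.1, 2.3]
opening: 0.0323
grip_force: 29.9
```

Request:
{"fn": "jog_arm", "kwargs": {"steps": [{"delta_rot": [0,0,0],"linear": [0,0,-0.02],"grip": 0.025},{"delta_rot": [0,0,0],"linear": [0,0,-0.03],"grip": 0.025},{"delta_rot": [0,0,0],"linear": [0,0,-0.035],"grip": 0.025},{"delta_rot": [0,0,0],"linear": [0,0,-0.035],"grip": 0.025},{"delta_rot": [0,0,0],"linear": [0,0,-0.03],"grip": 0.025},{"delta_rot": [0,0,0],"linear": [-0.004,-0.027,-0.029],"grip": 0.025},{"delta_rot": [0,0,0],"linear": [-0.004,-0.027,-0.029],"grip": 0.025},{"delta_rot": [0,0,0],"linear": [-0.004,-0.027,-0.029],"grip": 0.025},{"delta_rot": [0,0,0],"linear": [-0.003,-0.027,-0.03],"grip": 0.025},{"delta_rot": [0,0,0],"linear": [-0.003,-0.027,-0.03],"grip": 0.025}]}}

```text
t: 15.3
tool_pos: [0.4385, -0.148, 0.2801]
tool_rot: [2.565, -1.326, 0.57]
contact_force: [0.9, -0.4, -0.9]
opening: 0.0322
grip_force: 30.4
```

Request:
{"fn": "jog_arm", "kwargs": {"steps": [{"delta_rot": [0,0,0],"linear": [0.026,-0.029,0.012],"grip": 0.025},{"delta_rot": [0,0,0],"linear": [0.026,-0.029,0.012],"grip": 0.025},{"delta_rot": [0,0,0],"linear": [0.026,-0.028,0.012],"grip": 0.025},{"delta_rot": [0,0,0],"linear": [0.018,0.021,0.021],"grip": 0.025},{"delta_rot": [0,0,0],"linear": [0.018,0.021,0.021],"grip": 0.025},{"delta_rot": [0,0,0],"linear": [0.018,0.021,0.021],"grip": 0.025},{"delta_rot": [0,0,0],"linear": [0.017,0.021,0.021],"grip": 0.025},{"delta_rot": [0,0,0],"linear": [0,0,0],"grip": 0.025}]}}

```text
t: 16.1
tool_pos: [0.5453, -0.302, 0.2301]
tool_rot: [2.563, -1.33, 0.561]
contact_force: [-1.4, 0.2, -1.8]
opening: 0.032
grip_force: 30.6
```

Run:
```python
from h import *
o=ctrl.get_obs(); R=Ro.from_rotvec(o["tool_rot"]).as_matrix();print(o["tool_pos"],o["tool_rot"],o["opening"],o["q"].round(2),R[:,2].round(3))
im,P,K,M=shot("wrist","w9")
go(.5482,-.3481,.14)
```

```text
[ 0.54532436 -0.30203714  0.230091  ] [ 2.56262481 -1.33041678  0.56069248] 0.032016696686705065 [-0.54 -0.23  1.87 -0.19  1.11  2.04] [ 0.239 -0.344 -0.908]
t 16.15 tool delta [-0.0021  0.0255  0.0996] toolY ang -144.8
```

View pics/w9.png

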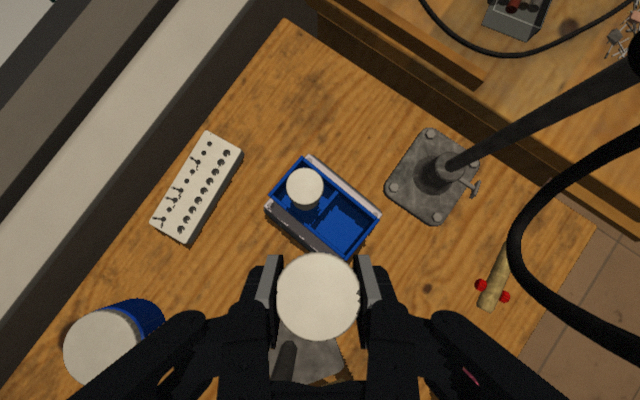

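The wrist view shows bottle a in the far cell at (305,188), the near cell free at (345,220), and bottle b in hand (cap at (317,297)), seen from straight above, so upright.

Run:
```python
from h import *
d=np.load("pics/w9.npz");P=d["P"];im=d["im"].astype(int);o=ctrl.get_obs()
q=P[265:330,290:345].reshape(-1,3); q=q[(q[:,2]>.24)&(q[:,2]<.33)]
n=np.linalg.svd(q-q.mean(0))[2][2]; print(q.mean(0).round(4),n.round(3),len(q),"rel TCP",(q.mean(0)-o["tool_pos"]).round(4))
m=im.min(-1)>170; s=m&(np.hypot(P[...,0]-o["tool_pos"][0],P[...,1]-o["tool_pos"][1])<.06)&(P[...,2]>.25)
c,r=cv2.minEnclosingCircle((P[s][:,:2]*1000).astype(np.float32)); print(c,r,P[s].mean(0))
cent(P,.584,-.334,.03,.112,.125)
B=(im[...,2]>im[...,0]+40)
qq=cent(P,.56,-.331,.09,.07,.083,B); print(cv2.minAreaRect((qq[:,:2]*1000).astype(np.float32)))
```

```text
[ 0.5346 -0.285   0.2893] [-0.048  0.001 -0.999] 3555 rel TCP [-0.0115  0.0157  0.0581]
(536.3662719726562, -293.06036376953125) 10.792181015014648 [ 0.53734476 -0.29598785  0.28911264]
1140 [ 0.5828 -0.3331  0.1205] circ [ 583.2 -333.5] 17.2
1216 [ 0.5578 -0.3314  0.0766] circ [ 559.8 -331.2] 57.3
((559.9227294921875, -331.2793273925781), (53.460205078125, 103.53369140625), 85.13459777832031)
```

Request:
{"fn": "jog_arm", "kwargs": {"steps": [{"delta_rot": [0,0,0],"linear": [-0.001,0.006,0.024],"grip": 0.025},{"delta_rot": [0,0,0],"linear": [-0.001,0.006,0.025],"grip": 0.025},{"delta_rot": [0,0,0],"linear": [-0.001,0.006,0.025],"grip": 0.025},{"delta_rot": [0,0,0],"linear": [-0.001,0.006,0.024],"grip": 0.025},{"delta_rot": [0,0,0],"linear": [0,0,0],"grip": 0.025},{"delta_rot": [0,0,0],"linear": [0,0,0],"grip": 0.025}]}}

```text
t: 16.75
tool_pos: [0.5502, -0.3436, 0.1433]
tool_rot: [2.566, -1.325, 0.569]
contact_force: [0.5, -0.3, 0.3]
opening: 0.0319
grip_force: 30.7
```

Run:
```python
from h import *
go(.548,-.3465,.066); o=ctrl.get_obs(); print(o["tool_pos"],o["contact_force"].round(1))
im,P,K,M=shot("wrist","w10"); Q=P-o["tool_pos"]
s=(np.hypot(Q[...,0]+.0128,Q[...,1]-.017)<.022)&(Q[...,2]>.05)&(Q[...,2]<.068)&(im.min(-1)>60); q=P[s]
c,r=cv2.minEnclosingCircle((q[:,:2]*1000).astype(np.float32)); print(np.round(c,1),r,q.mean(0).round(4),len(q),np.linalg.svd(q-q.mean(0),full_matrices=False)[2][2].round(3))
```

```text
t 16.75 tool delta [-0.0316  0.0035  0.0705] toolY ang -144.6
[ 0.55020778 -0.34357317  0.14325376] [ 0.5 -0.3  0.3]
[ 539.3 -329. ] 21.611557006835938 [ 0.5388 -0.3273  0.2025] 6536 [ 0.043 -0.018  0.999]
```

Request:
{"fn": "jog_arm", "kwargs": {"steps": [{"delta_rot": [0,0,0],"linear": [0,0.0035,0],"grip": 0.025},{"delta_rot": [0,0,0],"linear": [-0.007,0,0.016],"grip": 0.025},{"delta_rot": [0,0,0],"linear": [-0.007,0,0.016],"grip": 0.025},{"delta_rot": [0,0,0],"linear": [-0.007,0,0.016],"grip": 0.025},{"delta_rot": [0,0,0],"linear": [-0.006,0,0.013],"grip": 0.025},{"delta_rot": [0,0,0],"linear": [-0.003,0,0.007],"grip": 0.025},{"delta_rot": [0,0,0],"linear": [0,0,0],"grip": 0.025}]}}

```text
t: 17.5
tool_pos: [0.5475, -0.3473, 0.0676]
tool_rot: [2.566, -1.325, 0.566]
contact_force: [0.2, 0.2, -1.3]
opening: 0.0322
grip_force: 30.6
```

Request:
{"fn": "jog_arm", "kwargs": {"steps": [{"delta_rot": [0,0,0],"linear": [-0.001,0,0.003],"grip": 0.025},{"delta_rot": [0,0,0],"linear": [0,0,0],"grip": 0.036},{"delta_rot": [0,0,0],"linear": [0,0,0],"grip": 0.043},{"delta_rot": [0,0,0],"linear": [0,0,0],"grip": 0.044},{"delta_rot": [0,0,0],"linear": [0,0,0],"grip": 0.044}]}}

```text
t: 18.0
tool_pos: [0.5485, -0.3483, 0.066]
tool_rot: [2.564, -1.325, 0.57]
contact_force: [-0.0, 0.1, -0.6]
opening: 0.0437
grip_force: 0.0
```

Request:
{"fn": "jog_arm", "kwargs": {"steps": [{"delta_rot": [0,0,0],"linear": [0,0,-0.015],"grip": 0.044},{"delta_rot": [0,0,0],"linear": [0,0,-0.025],"grip": 0.044},{"delta_rot": [0,0,0],"linear": [0,0,-0.03],"grip": 0.044},{"delta_rot": [0,0,0],"linear": [0,0,-0.04],"grip": 0.044},{"delta_rot": [0,0,0],"linear": [0,0,-0.04],"grip": 0.05},{"delta_rot": [0,0,0],"linear": [0,0,-0.04],"grip": 0.05},{"delta_rot": [0,0,0],"linear": [0,0,0],"grip": 0.05}]}}

```text
t: 18.7
tool_pos: [0.5041, -0.2832, 0.2465]
tool_rot: [2.561, -1.323, 0.588]
contact_force: [1.1, -0.0, 0.9]
opening: 0.0499
grip_force: 0.0
```

Run:
```python
from h import *
o=ctrl.get_obs(); print(o["t"],o["tool_pos"],o["q"].round(2))
im,P,K,M=shot("wrist","w11")
a=cent(P,.584,-.334,.022,.112,.125);b=cent(P,.535,-.33,.022,.1,.13)
for q in(a,b): print(np.linalg.svd(q-q.mean(0),full_matrices=False)[2][2].round(3),np.percentile(q[:,2],[5,50,95]).round(4))
```

```text
18.7 [ 0.50407901 -0.28317338  0.24645549] [-0.55 -0.37  1.96 -0.18  1.14  2.02]
1015 [ 0.5822 -0.3327  0.1203] circ [ 583.  -333.4] 17.3
1035 [ 0.533  -0.3305  0.1203] circ [ 533.4 -331.1] 17.1
[ 0.051 -0.016 -0.999] [0.1179 0.1205 0.1218]
[-0.041  0.04   0.998] [0.1186 0.1206 0.1218]
```

View pics/w11.png

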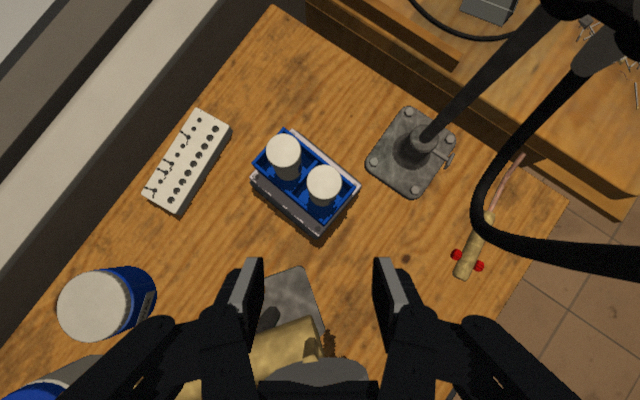

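Both bottles stand upright in their cells (caps at (283,153) and (323,186), tops both at 0.1205). Now to the station.

Request:
{"fn": "jog_arm", "kwargs": {"steps": [{"delta_rot": [0,0,0],"linear": [-0.0255,-0.017,-0.0195],"grip": 0.05},{"delta_rot": [0,0,0],"linear": [-0.0255,-0.017,-0.0195],"grip": 0.05},{"delta_rot": [0,0,0],"linear": [-0.0255,-0.017,-0.0195],"grip": 0.05},{"delta_rot": [0,0,0],"linear": [-0.0255,-0.017,-0.0195],"grip": 0.05},{"delta_rot": [0,0,0],"linear": [-0.0255,-0.017,-0.0195],"grip": 0.05},{"delta_rot": [0,0,0],"linear": [-0.0255,-0.017,-0.0195],"grip": 0.05},{"delta_rot": [0,0,0],"linear": [-0.0255,-0.017,-0.0195],"grip": 0.05},{"delta_rot": [0,0,0],"linear": [-0.0255,-0.017,-0.0195],"grip": 0.05},{"delta_rot": [0,-8,0],"linear": [0,0,0],"grip": 0.05},{"delta_rot": [0,-8,0],"linear": [0,0,0],"grip": 0.05}]}}

```text
t: 19.75
tool_pos: [0.4672, 0.0051, 0.2918]
tool_rot: [2.73, -1.395, 0.207]
contact_force: [-0.4, -0.8, -0.1]
opening: 0.0498
grip_force: 0.0
```

Request:
{"fn": "jog_arm", "kwargs": {"steps": [{"delta_rot": [0,-8,0],"linear": [0,0,0],"grip": 0.05},{"delta_rot": [0,-1,0],"linear": [0,0,0],"grip": 0.05},{"delta_rot": [0,0,-8],"linear": [0,0,0],"grip": 0.05},{"delta_rot": [0,0,-8],"linear": [0,0,0],"grip": 0.05},{"delta_rot": [0,0,-8],"linear": [0,0,0],"grip": 0.05},{"delta_rot": [0,0,-8],"linear": [0,0,0],"grip": 0.05},{"delta_rot": [0,0,-8],"linear": [0,0,0],"grip": 0.05},{"delta_rot": [0,0,-8],"linear": [0,0,0],"grip": 0.05},{"delta_rot": [0,0,-8],"linear": [0,0,0],"grip": 0.05},{"delta_rot": [0,0,-8],"linear": [0,0,0],"grip": 0.05}]}}

```text
t: 20.75
tool_pos: [0.4669, 0.0009, 0.2911]
tool_rot: [3.13, 0.264, -0.003]
contact_force: [-0.8, 0.2, 0.0]
opening: 0.0497
grip_force: 0.0
```

Request:
{"fn": "jog_arm", "kwargs": {"steps": [{"delta_rot": [0,0,-8],"linear": [0,0,0],"grip": 0.05},{"delta_rot": [0,0,-8],"linear": [0,0,0],"grip": 0.05},{"delta_rot": [0,0,-8],"linear": [0,0,0],"grip": 0.05},{"delta_rot": [0,0,-8],"linear": [0,0,0],"grip": 0.05},{"delta_rot": [0,0,-8],"linear": [0,0,0],"grip": 0.05},{"delta_rot": [0,0,-8],"linear": [0,0,0],"grip": 0.05},{"delta_rot": [0,0,-8],"linear": [0,0,0],"grip": 0.05},{"delta_rot": [0,0,-8],"linear": [0,0,0],"grip": 0.05},{"delta_rot": [0,0,-5],"linear": [0,0,0],"grip": 0.05},{"delta_rot": [0,0,0],"linear": [0,0,0],"grip": 0.05}]}}

```text
t: 21.75
tool_pos: [0.467, 0.0009, 0.2912]
tool_rot: [-2.435, -1.984, 0.003]
contact_force: [-0.2, 0.7, -0.2]
opening: 0.0501
grip_force: 0.0
```

Run:
```python
from h import *
o=ctrl.get_obs(); R=Ro.from_rotvec(o["tool_rot"]).as_matrix(); print(o["tool_pos"],R.round(3),o["q"].round(2)); go(.45,.34,.30)
```

```text
[0.46696276 0.00093621 0.2912217 ] [[ 0.202  0.979 -0.002]
 [ 0.979 -0.202 -0.001]
 [-0.001 -0.001 -1.   ]] [-0.16 -0.37  1.84 -0.    1.68  0.05]
t 21.75 tool delta [ 0.3286 -0.0852 -0.009 ] toolY ang -11.7
```

Request:
{"fn": "jog_arm", "kwargs": {"steps": [{"delta_rot": [0,0,0],"linear": [0.04,-0.0105,-0.002],"grip": 0.05},{"delta_rot": [0,0,0],"linear": [0.04,-0.0105,-0.002],"grip": 0.05},{"delta_rot": [0,0,0],"linear": [0.04,-0.0105,-0.002],"grip": 0.05},{"delta_rot": [0,0,0],"linear": [0.04,-0.0105,-0.002],"grip": 0.05},{"delta_rot": [0,0,0],"linear": [0.04,-0.0105,-0.002],"grip": 0.05},{"delta_rot": [0,0,0],"linear": [0.04,-0.0105,-0.002],"grip": 0.05},{"delta_rot": [0,0,0],"linear": [0.04,-0.0105,-0.002],"grip": 0.05},{"delta_rot": [0,0,0],"linear": [0.04,-0.0105,0],"grip": 0.05},{"delta_rot": [0,0,0],"linear": [0,0,0],"grip": 0.05}]}}

```text
t: 22.65
tool_pos: [0.4485, 0.3348, 0.3051]
tool_rot: [-2.432, -1.987, 0.002]
contact_force: [-0.7, -0.9, 0.4]
opening: 0.0501
grip_force: 0.0
```

Run:
```python
from h import *
o=ctrl.get_obs(); print(o["t"],o["tool_pos"])
im,P,K,M=shot("wrist","w12"); i=im.astype(int)
R_=(i[...,0]>110)&(i[...,1]<60)&(i[...,2]<60)
print("peg");q=cent(P,.47,.345,.03,.125,.15,R_)
print("red");q=cent(P,.475,.38,.1,.1,.15,R_);print(cv2.minAreaRect((q[:,:2]*1000).astype(np.float32)))
print("grip");q=cent(P,.487,.42,.05,.18,.215)
if len(q):print(cv2.minAreaRect((q[:,:2]*1000).astype(np.float32)))
```

```text
22.65 [0.44852759 0.3347552  0.30514034]
peg
98 [0.4704 0.3436 0.1401] circ [470.3 343.3] 5.6
red
883 [0.4766 0.3796 0.1177] circ [476.  378.1] 40.3
((476.085693359375, 378.0751037597656), (79.70658874511719, 18.797666549682617), 74.36804962158203)
grip
1220 [0.4893 0.4255 0.2041] circ [489.4 425.8] 17.6
((489.6165466308594, 425.7960205078125), (22.124937057495117, 30.01972007751465), 74.2226791381836)
```

View pics/w12.png

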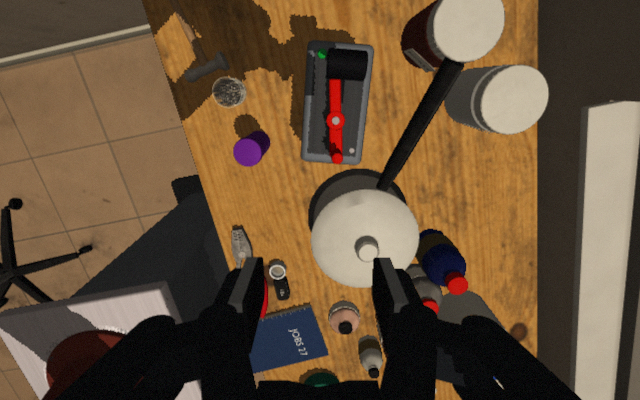

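The view shows the station at (335,105), the grip bar at (348,65), the catch hinge at (336,121), and the peg at (337,157). The peg top at z = 0.140, the grip bar 22×30 mm with its top at 0.206, and the 85 mm between them all match the description.

Request:
{"fn": "jog_arm", "kwargs": {"steps": [{"delta_rot": [0,7,0],"linear": [0,0,0],"grip": 0.032},{"delta_rot": [0,7,0],"linear": [0,0,0],"grip": 0.032},{"delta_rot": [0,6,0],"linear": [0,0,0],"grip": 0.032},{"delta_rot": [0,0,0],"linear": [0,0,0],"grip": 0.032}]}}

```text
t: 23.1
tool_pos: [0.4495, 0.3281, 0.3049]
tool_rot: [-2.251, -1.822, -0.394]
contact_force: [1.1, 0.1, 0.8]
opening: 0.0319
grip_force: 0.0
```

Run:
```python
from h import *
d=np.load("pics/w12.npz");P=d["P"];i=d["im"].astype(int)
m=(P[...,2]>.088)&(P[...,2]<.101)&(np.hypot(P[...,0]-.476,P[...,1]-.39)<.085)&(P[...,1]>.315)
q=P[m]; print(len(q),cv2.minAreaRect((q[:,:2]*1000).astype(np.float32)))
mm=cv2.morphologyEx(m.astype(np.uint8),cv2.MORPH_OPEN,np.ones((3,3)))>0
n,l,s,c=cv2.connectedComponentsWithStats(mm.astype(np.uint8));k=1+s[1:,4].argmax();q=P[l==k];print(len(q),cv2.minAreaRect((q[:,:2]*1000).astype(np.float32)))
R_=(i[...,0]>110)&(i[...,1]<60)&(i[...,2]<60)&(P[...,2]>.1)&(P[...,2]<.123)
q=P[R_&(np.hypot(P[...,0]-.476,P[...,1]-.38)<.06)]; print(len(q),cv2.fitLine((q[:,:2]*1000).astype(np.float32),cv2.DIST_L2,0,.01,.01).ravel(),q[:,2].max())
o=ctrl.get_obs();R=Ro.from_rotvec(o["tool_rot"]).as_matrix();print(R.round(3),o["tool_pos"])
g=np.array([.4703,.3433,.134]); go(*(g-.03*R[:,2])); go(*(g+.043*R[:,2]))
```

```text
5430 ((501.4002990722656, 383.8214111328125), (127.98811340332031, 115.88629913330078), 74.03984069824219)
5361 ((479.40802001953125, 390.1110534667969), (127.98811340332031, 70.13827514648438), 74.03984069824219)
785 [1.5104939e-01 9.8852623e-01 4.7740994e+02 3.8414169e+02] 0.11859725563892953
[[ 0.196  0.978  0.069]
 [ 0.92  -0.208  0.333]
 [ 0.34  -0.001 -0.94 ]] [0.44953269 0.32808085 0.30485785]
t 23.1 tool delta [-0.0401  0.0174  0.1372] toolY ang -12.0
t 23.1 tool delta [-0.0401  0.0174  0.2102] toolY ang -12.0
```

Box yaw is 74.0° with 128×70 confirmed; origin (0.4896, 0.4257), hinge (0.4758, 0.3776), and the catch is at about 0.12 rad. I pinch the peg.

Request:
{"fn": "jog_arm", "kwargs": {"steps": [{"delta_rot": [0,0,0],"linear": [-0.01,0.0045,0.034],"grip": 0.032},{"delta_rot": [0,0,0],"linear": [-0.01,0.0045,0.034],"grip": 0.032},{"delta_rot": [0,0,0],"linear": [-0.01,0.004,0.034],"grip": 0.032},{"delta_rot": [0,0,0],"linear": [-0.01,0.004,0.034],"grip": 0.032},{"delta_rot": [0,0,0],"linear": [0,0,0],"grip": 0.032}]}}

```text
t: 23.6
tool_pos: [0.465, 0.3348, 0.1583]
tool_rot: [-2.246, -1.826, -0.377]
contact_force: [-1.0, -0.5, -0.2]
opening: 0.0318
grip_force: 0.0
```

Run:
```python
from h import *
o=ctrl.get_obs();R=Ro.from_rotvec(o["tool_rot"]).as_matrix();print(R.round(3),o["tool_pos"],o["opening"])
im,P,K,M=shot("wrist","w13"); i=im.astype(int)
R_=(i[...,0]>110)&(i[...,1]<60)&(i[...,2]<60)
q=cent(P,.47,.345,.02,.13,.15,R_)
g=np.array([.4703,.3433,.134]); go(*(g+.043*R[:,2]))
```

```text
[[ 0.194  0.979  0.059]
 [ 0.922 -0.203  0.329]
 [ 0.334 -0.01  -0.942]] [0.46495233 0.33476011 0.15831656] 0.03182501745206913
11 [0.4726 0.3475 0.1396] circ [472.6 347.4] 1.3
t 23.65 tool delta [-0.0019  0.002   0.0723] toolY ang -11.7
```

Request:
{"fn": "jog_arm", "kwargs": {"steps": [{"delta_rot": [0,0,0],"linear": [-0.002,0.002,0.02],"grip": 0.032},{"delta_rot": [0,0,0],"linear": [0,0,0.02],"grip": 0.032},{"delta_rot": [0,0,0],"linear": [0,0,0.018],"grip": 0.032},{"delta_rot": [0,0,0],"linear": [0,0,0.014],"grip": 0.032},{"delta_rot": [0,0,0],"linear": [0,0,0],"grip": 0.02},{"delta_rot": [0,0,0],"linear": [0,0,0],"grip": 0.005},{"delta_rot": [0,0,0],"linear": [0,0,0],"grip": 0.005},{"delta_rot": [0,0,0],"linear": [0,0,0],"grip": 0.005}], "newtons": 20}}

```text
t: 24.45
tool_pos: [0.4753, 0.3586, 0.0979]
tool_rot: [-2.244, -1.828, -0.397]
contact_force: [-0.2, 1.8, -1.3]
opening: 0.0104
grip_force: 20.1
```

Run:
```python
from h import *
o=ctrl.get_obs();R=Ro.from_rotvec(o["tool_rot"]).as_matrix();print(o["tool_pos"],o["opening"],o["grip_force"],o["contact_force"].round(1))
H=np.array([.4758,.3776]); p=np.array([-.106*0,0])
z=R[:,2]; G=o["tool_pos"]-.043*z; print("G",G, "angle about hinge",np.degrees(np.arctan2(G[1]-H[1],G[0]-H[0]))+106, np.hypot(*(G[:2]-H)))
a0=np.arctan2(G[1]-H[1],G[0]-H[0]);a1=np.radians(-106)+1.3+.04
n=10;prev=G[:2]
for k in range(1,n+1):
    a=a0+(a1-a0)*k/n; q=H+.035*np.array([np.cos(a),np.sin(a)]); d=np.r_[q-prev,0]; prev=q
    print((R.T@d).round(4).tolist())
```

```text
[0.47525781 0.35855126 0.09787881] 0.010367922125109267 20.128683149814606 [-0.2  1.8 -1.3]
G [0.47224914 0.34411314 0.1382705 ] angle about hinge 9.947120178426161 0.033674592907790415
[-0.0006, 0.0042, -0.0002]
[0.001, 0.0039, 0.0004]
[0.0015, 0.0038, 0.0005]
[0.0019, 0.0036, 0.0007]
[0.0022, 0.0033, 0.0008]
[0.0026, 0.003, 0.0009]
[0.0029, 0.0027, 0.0011]
[0.0032, 0.0023, 0.0012]
[0.0034, 0.0019, 0.0012]
[0.0036, 0.0015, 0.0013]
```

Peg gripped. Swing it along the arc.

Request:
{"fn": "jog_arm", "kwargs": {"steps": [{"delta_rot": [0,0,0],"linear": [0,0.0042,0],"grip": 0.005},{"delta_rot": [0,0,0],"linear": [0.001,0.0039,0.0003],"grip": 0.005},{"delta_rot": [0,0,0],"linear": [0.0015,0.0038,0.0005],"grip": 0.005},{"delta_rot": [0,0,0],"linear": [0.0019,0.0036,0.0007],"grip": 0.005},{"delta_rot": [0,0,0],"linear": [0.0022,0.0033,0.0008],"grip": 0.005},{"delta_rot": [0,0,0],"linear": [0.0026,0.003,0.0009],"grip": 0.005},{"delta_rot": [0,0,0],"linear": [0.0029,0.0027,0.0011],"grip": 0.005},{"delta_rot": [0,0,0],"linear": [0.0032,0.0023,0.0012],"grip": 0.005},{"delta_rot": [0,0,0],"linear": [0.0034,0.0019,0.0012],"grip": 0.005},{"delta_rot": [0,0,0],"linear": [0.0036,0.0015,0.0013],"grip": 0.005}]}}

```text
t: 25.45
tool_pos: [0.5091, 0.3761, 0.0974]
tool_rot: [-2.243, -1.828, -0.395]
contact_force: [-9.0, -8.9, 8.0]
opening: 0.0105
grip_force: 21.6
```

Request:
{"fn": "jog_arm", "kwargs": {"steps": [{"delta_rot": [0,0,0],"linear": [0,0,0],"grip": 0.005},{"delta_rot": [0,0,0],"linear": [0,0,0],"grip": 0.005}]}}

```text
t: 25.65
tool_pos: [0.5089, 0.3758, 0.0974]
tool_rot: [-2.243, -1.828, -0.394]
contact_force: [-7.9, -1.9, 6.0]
opening: 0.0106
grip_force: 21.2
```

Request:
{"fn": "jog_arm", "kwargs": {"steps": [{"delta_rot": [0,0,0],"linear": [0,0,0],"grip": 0.02},{"delta_rot": [0,0,0],"linear": [0,0,0],"grip": 0.032},{"delta_rot": [0,0,0],"linear": [0,0,0],"grip": 0.032},{"delta_rot": [0,0,0],"linear": [0,0,-0.015],"grip": 0.032},{"delta_rot": [0,0,0],"linear": [0,0,-0.03],"grip": 0.032},{"delta_rot": [0,0,0],"linear": [0,0,-0.045],"grip": 0.032},{"delta_rot": [0,0,0],"linear": [0,0,-0.045],"grip": 0.05},{"delta_rot": [0,0,0],"linear": [-0.01,0,-0.045],"grip": 0.05},{"delta_rot": [0,0,0],"linear": [-0.02,0,-0.02],"grip": 0.05},{"delta_rot": [0,0,0],"linear": [0,0,0],"grip": 0.05}]}}

```text
t: 26.65
tool_pos: [0.4917, 0.279, 0.2802]
tool_rot: [-2.249, -1.829, -0.408]
contact_force: [-0.7, -0.5, -0.3]
opening: 0.0501
grip_force: 0.0
```

Run:
```python
from h import *
o=ctrl.get_obs();R=Ro.from_rotvec(o["tool_rot"]).as_matrix();print(o["t"],o["tool_pos"],o["contact_force"].round(1))
im,P,K,M=shot("wrist","w14"); i=im.astype(int)
R_=(i[...,0]>110)&(i[...,1]<60)&(i[...,2]<60)
q=cent(P,.5056,.3593,.03,.125,.15,R_)
H=np.array([.4758,.3776])
if len(q): m=q.mean(0)[:2]-H; print(np.arctan2(m[1],m[0])+np.radians(106),np.hypot(*m))
q=P[R_&(P[...,2]>.1)&(P[...,2]<.123)&(np.hypot(P[...,0]-.476,P[...,1]-.378)<.05)]; l=cv2.fitLine((q[:,:2]*1000).astype(np.float32),cv2.DIST_L2,0,.01,.01).ravel(); print(len(q),l,np.degrees(np.arctan2(l[1],l[0]))-74)
print("grip");q=cent(P,.4895,.4257,.03,.19,.215); print(cv2.minAreaRect((q[:,:2]*1000).astype(np.float32)))
```

```text
26.65 [0.49166593 0.27897247 0.28020336] [-0.7 -0.5 -0.3]
100 [0.5059 0.3592 0.1405] circ [506.1 359.4] 5.6
1.301472153218977 0.035285935632577946
751 [  0.8390044  -0.5441246 471.8431    379.58582  ] -106.96486
grip
1106 [0.4895 0.4225 0.2035] circ [489.5 424.4] 17.3
((489.55621337890625, 424.790771484375), (21.391136169433594, 30.000499725341797), 73.61463928222656)
```

Catch confirmed fully aside (1.30 rad, peg at (0.506,0.359)). Now straighten the tool, align with the station's y, and move over the lever.

Request:
{"fn": "jog_arm", "kwargs": {"steps": [{"delta_rot": [0,-7,0],"linear": [0,0,0],"grip": 0.06},{"delta_rot": [0,-7,0],"linear": [0,0,0],"grip": 0.06},{"delta_rot": [0,-6,0],"linear": [0,0,0],"grip": 0.06},{"delta_rot": [0,0,4],"linear": [0,0,0],"grip": 0.06},{"delta_rot": [0,0,0],"linear": [0,0,0],"grip": 0.06}]}}

```text
t: 27.2
tool_pos: [0.4892, 0.282, 0.2731]
tool_rot: [-2.501, -1.9, 0.004]
contact_force: [0.0, -0.7, 0.3]
opening: 0.0597
grip_force: 0.0
```

Run:
```python
from h import *
o=ctrl.get_obs();R=Ro.from_rotvec(o["tool_rot"]).as_matrix();print(o["tool_pos"],R.round(3))
go(.4896,.4257,.25)
```

```text
[0.48921545 0.28198781 0.27305557] [[ 0.268  0.963 -0.002]
 [ 0.963 -0.268 -0.001]
 [-0.001 -0.002 -1.   ]]
t 27.2 tool delta [ 0.1386 -0.0381  0.0229] toolY ang -15.5
```

Request:
{"fn": "jog_arm", "kwargs": {"steps": [{"delta_rot": [0,0,0],"linear": [0.028,-0.0076,0],"grip": 0.06},{"delta_rot": [0,0,0],"linear": [0.028,-0.0076,0],"grip": 0.06},{"delta_rot": [0,0,0],"linear": [0.028,-0.0076,0],"grip": 0.06},{"delta_rot": [0,0,0],"linear": [0.028,-0.0076,0.01],"grip": 0.06},{"delta_rot": [0,0,0],"linear": [0.0266,-0.0076,0.012],"grip": 0.06},{"delta_rot": [0,0,0],"linear": [0,0,0],"grip": 0.06},{"delta_rot": [0,0,0],"linear": [0,0,0],"grip": 0.06}]}}

```text
t: 27.9
tool_pos: [0.4901, 0.4242, 0.2513]
tool_rot: [2.502, 1.9, -0.004]
contact_force: [-0.6, -0.4, 0.5]
opening: 0.0603
grip_force: 0.0
```

Run:
```python
from h import *
o=ctrl.get_obs();print(o["tool_pos"]);go(.4896,.4257,.141)
im,P,K,M=shot("wrist","w15")
q=cent(P,.4896,.4257,.03,.198,.212);print(cv2.minAreaRect((q[:,:2]*1000).astype(np.float32)))
```

```text
[0.49007752 0.42419826 0.25131325]
t 27.9 tool delta [ 0.0015 -0.0007  0.1103] toolY ang -15.6
1199 [0.4902 0.4279 0.2043] circ [489.7 426.2] 17.0
((489.76055908203125, 426.6607971191406), (19.62516975402832, 29.90557861328125), 74.23335266113281)
```

Request:
{"fn": "jog_arm", "kwargs": {"steps": [{"delta_rot": [0,0,0],"linear": [0.002,-0.001,0.02],"grip": 0.06},{"delta_rot": [0,0,0],"linear": [0,0,0.03],"grip": 0.06},{"delta_rot": [0,0,0],"linear": [0,0,0.03],"grip": 0.06},{"delta_rot": [0,0,0],"linear": [0,0,0.02],"grip": 0.06},{"delta_rot": [0,0,0],"linear": [0,0,0.01],"grip": 0.06},{"delta_rot": [0,0,0],"linear": [0,0,0],"grip": 0.045},{"delta_rot": [0,0,0],"linear": [0,0,0],"grip": 0.022},{"delta_rot": [0,0,0],"linear": [0,0,0],"grip": 0.022},{"delta_rot": [0,0,0],"linear": [0,0,0],"grip": 0.022},{"delta_rot": [0,0,0],"linear": [0,0,0],"grip": 0.022}], "newtons": 50}}

```text
t: 28.95
tool_pos: [0.4896, 0.4271, 0.1447]
tool_rot: [-2.502, -1.898, 0.0]
contact_force: [-6.2, -0.8, 1.0]
opening: 0.029
grip_force: 51.1
```

Run:
```python
from h import *
o=ctrl.get_obs();R=Ro.from_rotvec(o["tool_rot"]).as_matrix();print(o["tool_pos"],o["opening"],o["grip_force"],o["contact_force"].round(1))
x=np.array([np.cos(np.radians(74)),np.sin(np.radians(74)),0]);G=o["tool_pos"]-.054*R[:,2]
print("G station x",((G-np.array([.4896,.4257,0]))@x).round(4),G[2])
a=np.linspace(0,.76,12);p=[.115*(-np.sin(t)*x+(np.cos(t)-1)*np.array([0,0,1])) for t in a]
for k in range(1,12): print((R.T@(p[k]-p[k-1])).round(4).tolist())
```

```text
[0.48958956 0.42710863 0.14465967] 0.02897203166865115 51.06989085674286 [-6.2 -0.8  1. ]
G station x 0.0013 0.19865963490488459
[-0.0079, -0.0, 0.0003]
[-0.0079, -0.0, 0.0008]
[-0.0078, -0.0, 0.0014]
[-0.0077, -0.0, 0.0019]
[-0.0076, -0.0, 0.0024]
[-0.0074, -0.0, 0.0029]
[-0.0072, -0.0, 0.0034]
[-0.0069, -0.0, 0.0039]
[-0.0066, -0.0, 0.0044]
[-0.0063, -0.0, 0.0048]
[-0.0059, -0.0, 0.0053]
```

Request:
{"fn": "jog_arm", "kwargs": {"steps": [{"delta_rot": [0,0,0],"linear": [-0.0079,0,0.0003],"grip": 0.022},{"delta_rot": [0,0,0],"linear": [-0.0079,0,0.0008],"grip": 0.022},{"delta_rot": [0,0,0],"linear": [-0.0078,0,0.0014],"grip": 0.022},{"delta_rot": [0,0,0],"linear": [-0.0077,0,0.0019],"grip": 0.022},{"delta_rot": [0,0,0],"linear": [-0.0076,0,0.0024],"grip": 0.022},{"delta_rot": [0,0,0],"linear": [-0.0074,0,0.0029],"grip": 0.022},{"delta_rot": [0,0,0],"linear": [-0.0072,0,0.0034],"grip": 0.022},{"delta_rot": [0,0,0],"linear": [-0.0069,0,0.0039],"grip": 0.022},{"delta_rot": [0,0,0],"linear": [-0.0066,0,0.0044],"grip": 0.022},{"delta_rot": [0,0,0],"linear": [-0.0063,0,0.0048],"grip": 0.022}]}}

```text
t: 29.95
tool_pos: [0.4709, 0.3606, 0.123]
tool_rot: [-2.497, -1.895, -0.014]
contact_force: [-11.8, 5.7, 14.0]
opening: 0.0291
grip_force: 54.3
```

Request:
{"fn": "jog_arm", "kwargs": {"steps": [{"delta_rot": [0,0,0],"linear": [-0.003,0,0.0025],"grip": 0.022},{"delta_rot": [0,0,0],"linear": [0,0,0],"grip": 0.022}]}}

```text
t: 30.15
tool_pos: [0.4699, 0.3572, 0.1203]
tool_rot: [-2.498, -1.895, -0.012]
contact_force: [-10.5, 5.2, 12.9]
opening: 0.029
grip_force: 54.9
```

```bash
cat > lev.py <<'E'
from h import *
o=ctrl.get_obs();R=Ro.from_rotvec(o["tool_rot"]).as_matrix();print(o["t"],o["tool_pos"],o["opening"],o["grip_force"],o["contact_force"].round(1))
x=np.array([np.cos(np.radians(74)),np.sin(np.radians(74)),0]);G=o["tool_pos"]-.054*R[:,2]
sx=(G-np.array([.4896,.4257,0]))@x; print("G sx",sx.round(4),"z",G[2].round(4),"ang",np.arctan2(-sx,G[2]-.0037-.08).round(3),"Fx",(o["contact_force"]@x).round(1))
E
python3 lev.py
```

```text
30.15 [0.46989861 0.35720119 0.12033001] 0.028999987110604822 54.92826998233795 [-10.5   5.2  12.9]
G sx -0.0718 z 0.1743 ang 0.67 Fx 2.1
```

Request:
{"fn": "jog_arm", "kwargs": {"steps": [{"delta_rot": [0,0,0],"linear": [-0.004,0,0.0035],"grip": 0.022},{"delta_rot": [0,0,0],"linear": [-0.002,0,0.002],"grip": 0.022},{"delta_rot": [0,0,0],"linear": [0,0,0],"grip": 0.022},{"delta_rot": [0,0,0],"linear": [0,0,0],"grip": 0.022}]}}

```text
t: 30.55
tool_pos: [0.4682, 0.3512, 0.115]
tool_rot: [-2.498, -1.895, -0.01]
contact_force: [-11.6, 4.0, 14.6]
opening: 0.0292
grip_force: 56.3
```

```bash
python3 lev.py
python3 - <<'E'
from h import *
im,P,K,M=shot("wrist","w16"); o=ctrl.get_obs();R=Ro.from_rotvec(o["tool_rot"]).as_matrix()
Q=(P-o["tool_pos"])@R
s=(im.max(-1)<70)&(abs(Q[...,1])<.012)&(abs(Q[...,0])<.03)&(Q[...,2]>-.09)&(Q[...,2]<-.02); print(s.sum(), Q[s].min(0).round(3),Q[s].max(0).round(3))
E
```

```text
30.55 [0.46818473 0.35123754 0.11501177] 0.02917986119929264 56.26446604728699 [-11.6   4.   14.6]
G sx -0.078 z 0.169 ang 0.74 Fx 0.7
4230 [-0.002 -0.012 -0.067] [ 0.03   0.012 -0.027]
```

View pics/w16.png

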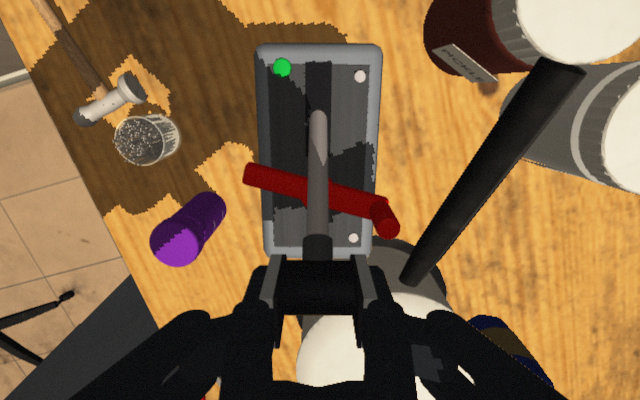

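The view shows the lever pulled to the front: bar between the fingers at (317,285), catch aside at (385,215), green lamp lit at (282,67). I check the lever angle by depth.

Run:
```python
from h import *
from scipy.optimize import least_squares
d=np.load("pics/w16.npz");P=d["P"]; x=np.array([np.cos(np.radians(74)),np.sin(np.radians(74)),0]);y=np.array([-x[1],x[0],0])
D=P-np.array([.4896,.4257,.08]);S=np.stack([D@x,D@y,D[...,2]],-1)
b=S[262:308,282:352].reshape(-1,3); b=b[(b[:,2]>.06)&(b[:,2]<.13)&(abs(b[:,1])<.011)&(b[:,0]<-.05)&(b[:,0]>-.1)]
print(len(b),b.min(0).round(3),b.max(0).round(3))
r=least_squares(lambda p:np.hypot(b[:,0]-p[0],b[:,2]-p[1])-.011,[-.074,.085],loss="soft_l1",f_scale=.001).x
print("bar centre",r.round(4),"dist",np.hypot(*r).round(4),"angle",np.arctan2(-r[0],r[1]).round(3))
for v in(130,160,215,235,250): s=S[v,312:323];print(v,np.nanmedian(s,0).round(4),round(float(np.arctan2(-np.nanmedian(s[:,0]),np.nanmedian(s[:,2]))),3))
```

```text
2666 [-0.075 -0.011  0.087] [-0.061  0.011  0.102]
bar centre [-0.0728  0.0897] dist 0.1155 angle 0.681
130 [-0.0169  0.0002  0.0285] 0.535
160 [-0.0296  0.0001  0.0444] 0.587
215 [-0.0492 -0.0001  0.0687] 0.622
235 [-0.0546 -0.0001  0.0782] 0.609
250 [-0.0591 -0.0002  0.0833] 0.617
```

Request:
{"fn": "jog_arm", "kwargs": {"steps": [{"delta_rot": [0,0,0],"linear": [-0.003,0,0.0025],"grip": 0.022},{"delta_rot": [0,0,0],"linear": [-0.003,0,0.0025],"grip": 0.022},{"delta_rot": [0,0,0],"linear": [0,0,0],"grip": 0.022},{"delta_rot": [0,0,0],"linear": [0,0,0],"grip": 0.022}]}}

```text
t: 31.0
tool_pos: [0.4679, 0.3495, 0.1129]
tool_rot: [-2.494, -1.894, -0.024]
contact_force: [-14.0, 14.2, 20.0]
opening: 0.029
grip_force: 56.9
```

```bash
python3 lev.py
cat > bar.py <<'E'
from h import *
from scipy.optimize import least_squares
im,P,K,M=shot("wrist","wb"); x=np.array([np.cos(np.radians(74)),np.sin(np.radians(74)),0]);y=np.array([-x[1],x[0],0])
D=P-np.array([.4896,.4257,.08]);S=np.stack([D@x,D@y,D[...,2]],-1)
b=S[262:308,282:352].reshape(-1,3); b=b[(b[:,2]>.06)&(b[:,2]<.13)&(abs(b[:,1])<.011)&(b[:,0]<-.05)&(b[:,0]>-.1)]
r=least_squares(lambda p:np.hypot(b[:,0]-p[0],b[:,2]-p[1])-.011,[-.074,.085],loss="soft_l1",f_scale=.001).x
print(len(b),"bar centre",r.round(4),"dist",np.hypot(*r).round(4),"angle",np.arctan2(-r[0],r[1]).round(3))
E
python3 bar.py
```

```text
31.0 [0.46787939 0.34946468 0.11288902] 0.02900572690262412 56.94434344768524 [-14.   14.2  20. ]
G sx -0.0803 z 0.1669 ang 0.768 Fx 9.8
2672 bar centre [-0.0749  0.0879] dist 0.1155 angle 0.705
```

At the stop: the bar angle reads 0.705 rad and the force rose sharply. A short hold check, then hand in.

Request:
{"fn": "jog_arm", "kwargs": {"steps": [{"delta_rot": [0,0,0],"linear": [0,0,0],"grip": 0.022},{"delta_rot": [0,0,0],"linear": [0,0,0],"grip": 0.022},{"delta_rot": [0,0,0],"linear": [0,0,0],"grip": 0.022},{"delta_rot": [0,0,0],"linear": [0,0,0],"grip": 0.022},{"delta_rot": [0,0,0],"linear": [0,0,0],"grip": 0.022}]}}

```text
t: 31.55
tool_pos: [0.4679, 0.3494, 0.1129]
tool_rot: [-2.494, -1.894, -0.024]
contact_force: [-13.4, 13.1, 19.8]
opening: 0.0294
grip_force: 57.0
```

```bash
python3 lev.py; python3 bar.py
python3 - <<'E'
from h import *
im,P,K,M=shot("top","topE")
cent(P,.583,-.333,.02,.1,.14);cent(P,.534,-.33,.02,.1,.14)
print(ctrl.finish_job())
E
```

```text
31.55 [0.46788063 0.34944108 0.1128883 ] 0.029397197535323105 56.95017635822296 [-13.4  13.1  19.8]
G sx -0.0803 z 0.1669 ang 0.768 Fx 8.9
2674 bar centre [-0.0749  0.0879] dist 0.1155 angle 0.705
130 [ 0.5818 -0.3303  0.1207] circ [ 582.  -331.4] 17.2
129 [ 0.5311 -0.3279  0.1206] circ [ 532.1 -329.7] 17.3
the job is handed in; nothing more can be done
None
```

Job handed in at about 31.7 s of the 72 s allowed: both white bottles stand upright in the carrier, one per cell, the catch is fully aside (about 1.30 rad), and the run lever is still gripped at its stop (about 0.70 rad).

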